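# Set out the night-fishing kit round the reel case

## Robot

A 6-joint arm with a two-finger parallel gripper is mounted at the origin on the work surface. World frame = base frame: x ahead of the robot, y to its left, z up, the work surface at z = 0. Lengths are in mm, angles in rad, forces in N, time in s.
With the tool pointing down it reaches from about 350 to 875 mm from the base axis. Payload 4.2 kg.
Tool frame: the origin (TCP) lies between the finger pads; the fingertips stand 19 mm ahead of it and the grasp point (between the pads) is the TCP; y points along the fingers, z is the direction in which the jaws open and shut, and the axes are right-handed (so a half turn about y gives the same grasp; the last joint's range is limited). The gripper opens to 85 mm and grips with 20 to 120 N. Pads are 22 mm wide; open, the fingers measure 114 mm over their backs; the gripper's body (76 mm by 85 mm) begins 54 mm behind the grasp point. The pads swing forward as they close: fully open they stand 13 mm farther back than shut.
Start: joints at [-1.078, 0.385, 0.008, 0, -1.194, -0.259], TCP at [144.815, -607.97, 250.312] pointing down, gripper open.
Joint ranges: [-3.14, 3.14], [-1.21, 2.06], [-1.07, 1.41], [-3.16, 2.05], [-2.99, -0.16], [-3.1, 3.1]. Speed limits (rad/s): [2.79, 2.79, 3.14, 3.14, 3.14, 3.14].

## Interface

Orientations are given as a unit quaternion [x, y, z, w].
In Python, from bench import arm gives the robot as it stands.
- The arm moves only by the shell command python3 -m inch 'ROWS'. ROWS is JSON, a list of rows, each a list of 7 numbers: the opening, from 0 (shut) to 1 (fully open), then the shift along the tool's x, y, z in cm, then the turn, a rotation vector about the tool's x, y, z in degrees. A call has 1 to 20 rows; each row is the pose to reach, as a shift and turn from the pose commanded when the call began, along the tool's axes at that moment; what a row does not reach only later rows make up. A row lasts 1/12 s, in which the tool goes at most 41.7 mm and 7.16 degrees, less where a joint would pass 70% of its speed; a pose out of reach is approached as far as the arm can. A call with a gripper value outside its range is refused whole. The fingers move at their own pace and stop on an object; the grip force is fixed at half the most. Time passes only in rows, so rows that repeat a pose let the fingers close. It gives the time, the measured TCP pose, the force and the opening at its end, in the units of the state.
- arm.read_state(): the state, without advancing time (a new reading comes with each control period).
- arm.get_image(name): name is "side" or "top"; returns the picture (384x512x3 uint8, red, green, blue); there is no depth.
- arm.camera_params(name): a dict with "fx", "fy", "cx", "cy" (pixels), "rvec" (rotation vector, rad) and "tvec" (3), from world to camera coordinates, as OpenCV has them. Camera axes: x right, y down, z forward; pixel columns grow to the right and rows downward; lengths in mm; the calibration is good to about 2 mm. A picture is of the moment at which its call begins. camera_params takes no time and is no camera call.
- arm.job_done(): hands the job in, once; it reports no verdict.
Trained networks look in the newest picture that a camera, given by its name, has taken for a name from the list of things; names that differ only in an ending like _2 or _b are one class to them, and where a whole thing is asked for, a point or a joint stands for the part that bears it (a point fixed in the world has none). Each returns a list of dicts, best first, with "conf" (0 to 1); they miss things now and then, are a little off and sometimes report something else, mostly with a low value. They report only what shows in the picture. A call takes as long as a camera call. They do not tell look-alikes from the thing itself.
- arm.masks_of(label, camera): "mask" (384x512 bool, what is visible of it) and "extent" ([left, top, width, height] in pixels, round what is visible of it).
The state is a dict: "clock": time; "joints": joint angles; "joint_vel": joint speeds; "joint_efforts": joint torques, N m; "position": TCP position; "ee_rot": TCP orientation; "contact_force": force on the tool from outside, world axes, zero at the start; "wrist_torque": the same for the moment, N m; "gripper_width": finger opening in mm.
Only numpy, scipy, OpenCV 4.12 (cv2) and the standard library are available. Lean on these libraries where they do the work, as an engineer would, in place of code of your own. Each camera call takes 0.05 s, during which the arm holds its last target.

## Task

Set the locker shelf out so the night-fishing kit can be found by feel: seat the loose lure tier squarely in the lip on top of the rack's base, lay the closed multitool flat midway in the gap between the rack and the reel case, level with the case's middle and parallel to its sides, stand the jar of brass swivels upright a finger's breadth (about 25 mm clear) behind the middle of the case's hinge side, and lay the spool of line flat in the middle of the case's lid. Leave the reel case where it is, and leave the white-capped jar of steel rings, the blue tin and the torch alone.

Things in the scene. Friction and masses are not known exactly. Their poses are not given: they have to be found in the camera images.
- reel_case: Black plastic reel case, 110 mm (x) by 120 (y), 0.85 kg, loose. Origin: centre of its underside, on the slats (their top is z = 0.030, 8 mm gaps). Flat lid top 60 mm above the origin, rim 3 mm high and wide round it. Its -x side (two grey latches, loop, 7 mm proud) faces the robot; +x is the hinge side (barrels 6 mm proud). Left or right of the rack, about 250 mm between centres, yaw up to 7 deg.
- rack_base: Lower tier of a grey stacking rack, screwed to the slats: 110 mm (x) by 80 (y), four aluminium posts, deck with 12 holes (dark discs). Origin: centre of its underside, on the slats. Deck top 38 mm above the origin; a lip 5 mm wide, 5 mm high round it encloses a seat 100 mm (x) by 70 (y). x points away from the robot, yaw up to 7 deg.
- lure_tier: Loose upper tier of the rack, grey, 90 mm (x) by 60 (y): 5 mm play all round in the base's seat, either way round. Origin: centre of its underside, on the slats at the start. Deck top 38 mm above it; from its middle rises a carrying tab 40 mm long (x), 10 thick (y), top 80 mm above the origin. A green worm lure fixed in it stands at x +34, y +17 mm, top 69 mm. 130 g.
- multitool: Stainless steel multitool folded shut, 100 mm long (x), 34 mm wide (y), 18 mm thick, lying flat. Origin at the centre of its underside. Either end may point forward. 220 g.
- swivel_jar: Round glass jar of brass-coloured swivels with a BLACK screw cap, 44 mm in diameter, 62 mm tall (glass to 49 mm, cap 41 mm in diameter above). Origin at the centre of its underside. 110 g.
- line_spool: Orange spool full of yellow fishing line, lying flat, flanges 58 mm in diameter, 28 mm tall. Origin at the centre of its underside. 80 g.
- ring_jar: Bystander, leave alone: glass jar of steel split rings with a WHITE screw cap, same size as the swivel jar (44 mm by 62 mm tall). Origin at the centre of its underside.
- leader_tin: Bystander, leave alone: round tin, blue with a bright lid rim, 70 mm in diameter, 24 mm tall. Origin at the centre of its underside.
- torch: Bystander, leave alone: red and black torch lying across in front of the robot, 120 mm long (its own y), 36 mm wide and tall. Origin on the slats below its middle.
There are look-alikes about, which are no part of the job. Several things have the shape of the multitool; the one meant has the colours described above.

How it is judged (in metres and radians):
At the end, for the whole second after the job is handed in: Tier in seat: 8 mm, 7 deg. Tool flat in the gap, about 32 mm clear each side (centre 109 mm off case centre, 89 off rack), within 30 mm of case middle, 15 deg. Jar upright 8-40 mm behind hinge wall, within 15 mm of its middle. Spool flat on lid, 12 mm. Case moved under 20 mm. All at rest (horizontal distance between lure_tier and rack_base below 0.008 m and z of lure_tier in the frame of rack_base between 0.035 and 0.041 m and angle between the x axis of lure_tier and the x axis of rack_base, either way round below 0.12 rad and angle between lure_tier's own z axis and vertical below 0.06 rad and ((y of multitool in the frame of reel_case below -0.109 m and y of multitool in the frame of rack_base above 0.089 m) or (y of multitool in the frame of reel_case above 0.109 m and y of multitool in the frame of rack_base below -0.089 m)) and x of multitool in the frame of reel_case between -0.03 and 0.03 m and angle between the x axis of multitool and the x axis of reel_case, either way round below 0.26 rad and angle between each of multitool, swivel_jar, line_spool's own z axis and vertical below 0.08 rad and height (world z) of each of multitool, swivel_jar below 0.035 m and x of swivel_jar in the frame of reel_case between 0.087 and 0.119 m and y of swivel_jar in the frame of reel_case between -0.015 and 0.015 m and horizontal distance between line_spool and reel_case below 0.012 m and z of line_spool in the frame of reel_case between 0.056 and 0.064 m and distance of reel_case from where it was at the start of the episode below 0.02 m and linear speed of each of lure_tier, multitool, swivel_jar, line_spool, reel_case below 0.02 m/s); the robot touches nothing.
It fails at once if the jar of steel rings is shifted by more than 25 mm (distance of ring_jar from where it was at the start of the episode above 0.025 m).
It fails at once if the blue tin is shifted by more than 25 mm (distance of leader_tin from where it was at the start of the episode above 0.025 m).
It fails at once if the torch is shifted by more than 25 mm (distance of torch from where it was at the start of the episode above 0.025 m).
It fails at once if the glass swivel jar is tipped over (angle between swivel_jar's own z axis and vertical above 0.9 rad).
It also fails if it takes over 112 s, if anything falls off the work surface, if the arm or the gripper's body presses on something with over 40 N, if the wrist force passes 120 N, or if a joint passes its speed limit or range.

## Working session

There is one attempt and no reset: what is moved stays moved. The work goes in short steps, Python scripts to look and compute and a shell command to move; the robot and the scene stay as the last step left them, time stands still between calls to the robot, and variables do not carry over. Pictures are saved under pics/ and viewed, and the job is handed in when it is done.

```bash
ls; mkdir -p pics
python3 - <<'E'
from bench import arm
import cv2
print(arm.read_state())
for n in("side","top"):
    im=arm.get_image(n); cv2.imwrite(f"pics/{n}0.png",im[:,:,::-1]); print(n,arm.camera_params(n))
E
```

```text
pics
{'clock': 0.0, 'joints': array([-1.07842957e+00,  3.85575603e-01,  6.64589168e-03, -5.22833643e-04,
       -1.19398667e+00, -2.58618217e-01]), 'joint_vel': array([-1.88913180e-03,  6.94731454e-04,  4.90266415e-04, -9.11557234e-04,
        8.74932842e-05,  1.25402767e-03]), 'joint_efforts': array([ 1.40220487e-03, -3.92287695e+01,  1.88402510e+01,  4.18599889e+00,
       -4.50517211e-03,  8.22660212e-06]), 'position': array([ 144.68290643, -607.4754729 ,  249.21434827]), 'ee_rot': array([-0.70153008, -0.08227175,  0.08250184,  0.70305075]), 'contact_force': array([-0.83140091,  0.68561546, -0.03483157]), 'wrist_torque': array([-0.01058845, -0.0334098 , -0.02087545]), 'gripper_width': 85.43998880520547}
side {'fx': 351.06436514225726, 'fy': 351.06436514225726, 'cx': 257.3148903240105, 'cy': 183.7617873911907, 'rvec': array([ 0.94524111, -2.32786468,  1.23347955]), 'tvec': array([410.30271532, 193.29059555, 902.411338  ])}
top {'fx': 491.785792521641, 'fy': 491.785792521641, 'cx': 251.90679088005965, 'cy': 185.06551783009962, 'rvec': array([ 2.09889304, -2.15875542,  0.18136094]), 'tvec': array([ 136.80715951,  500.43821436, 1512.12023304])}
```

View pics/side0.png

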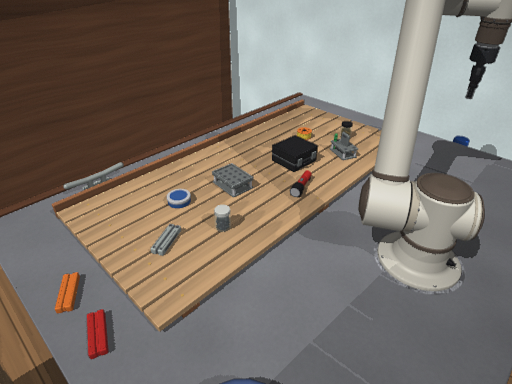

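View pics/top0.png

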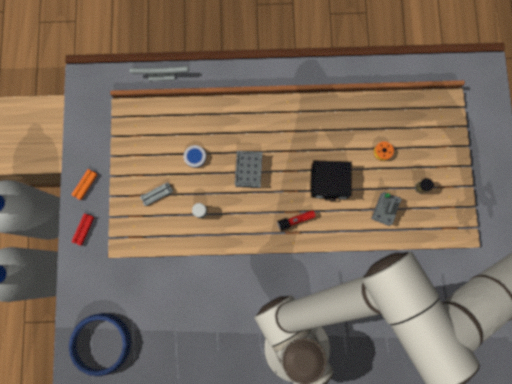

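```bash
cat > h.py <<'E'
from bench import arm
import numpy as np,cv2
from scipy.optimize import minimize
from scipy.spatial.transform import Rotation as R
def box(x,y,z0,z1):
    return np.array([[a*x/2,b*y/2,c] for a in(-1,1) for b in(-1,1) for c in(z0,z1)],float)
def cyl(d,z0,z1):
    t=np.linspace(0,2*np.pi,36,endpoint=False)
    return np.concatenate([np.c_[d/2*np.cos(t),d/2*np.sin(t),0*t+z] for z in(z0,z1)])
# each model: list of convex parts
M={'reel_case':[box(110,120,0,63)],'rack_base':[box(110,80,0,43)],
'lure_tier':[box(90,60,0,38),box(40,10,38,80),cyl(10,38,69)+[34,17,0]],
'multitool':[box(100,34,0,18)],'swivel_jar':[cyl(44,0,49),cyl(41,49,62)],'ring_jar':[cyl(44,0,49),cyl(41,49,62)],
'line_spool':[cyl(58,0,28)],'leader_tin':[cyl(70,0,24)],'torch':[box(36,120,0,36)]}
P={n:arm.camera_params(n) for n in('side','top')}
def proj(p,n):
    c=P[n];K=np.array([[c['fx'],0,c['cx']],[0,c['fy'],c['cy']],[0,0,1]])
    return cv2.projectPoints(np.asarray(p,float).reshape(-1,1,3),c['rvec'],c['tvec'],K,None)[0].reshape(-1,2)
def ray(px,n,z):
    c=P[n];Rm=cv2.Rodrigues(c['rvec'])[0];o=-Rm.T@c['tvec']
    d=Rm.T@np.array([(px[0]-c['cx'])/c['fx'],(px[1]-c['cy'])/c['fy'],1]);return o+d*(z-o[2])/d[2]
S=8
def sil(parts,x,y,z,yaw,n):
    im=np.zeros((384*S//2,512*S//2),np.uint8)
    c,s=np.cos(yaw),np.sin(yaw)
    for p in parts:
        q=np.c_[c*p[:,0]-s*p[:,1]+x,s*p[:,0]+c*p[:,1]+y,p[:,2]+z]
        u=(proj(q,n)+.5)*(S//2)-.5
        cv2.fillConvexPoly(im,cv2.convexHull((u*16).round().astype(np.int32)),255,shift=4)
    return cv2.resize(im,(512,384),interpolation=cv2.INTER_AREA).astype(float)/255
def fit(lab,masks,z,yaws,xy0,fixyaw=False):
    parts=M[lab]
    cams=list(masks)
    def cost(v,yaw=None):
        t=0
        for n in cams:
            s=sil(parts,v[0],v[1],z,v[2]/50 if yaw is None else yaw,n);m=masks[n].astype(float)
            t+=1-np.minimum(s,m).sum()/np.maximum(s,m).sum()
        return t/len(cams)
    best=None
    for y in yaws:
        r=minimize(cost,[xy0[0],xy0[1],y*50],method='Nelder-Mead',options=dict(initial_simplex=np.array([[xy0[0],xy0[1],y*50],[xy0[0]+15,xy0[1],y*50],[xy0[0],xy0[1]+15,y*50],[xy0[0],xy0[1],y*50+10]]),xatol=.1,fatol=1e-4,maxiter=150))
        if best is None or r.fun<best.fun: best=r
    return best.x[0],best.x[1],best.x[2]/50,best.fun
def dets(lab,n,minc=.3): return [d for d in arm.masks_of(lab,n) if d['conf']>=minc]
def cen(m): v,u=np.nonzero(m); return np.array([u.mean(),v.mean()])
E
python3 - <<'E'
from h import *
arm.get_image('side');arm.get_image('top')
import pickle
D={}
for l in M:
    for n in('top','side'):
        D[l,n]=dets(l,n,.2)
        print(l,n,[(round(d['conf'],2),[int(a) for a in d['extent']]) for d in D[l,n]])
pickle.dump(D,open('D0.pkl','wb')); print(arm.read_state()['clock'])
E
```

```text
reel_case top [(0.67, [309, 161, 42, 39])]
reel_case side [(0.86, [271, 130, 47, 40])]
rack_base top []
rack_base side [(0.83, [212, 161, 38, 32])]
lure_tier top [(0.72, [375, 195, 24, 28])]
lure_tier side [(0.74, [328, 132, 29, 23])]
multitool top [(0.95, [71, 212, 23, 34]), (0.76, [73, 169, 23, 31]), (0.72, [139, 180, 34, 27])]
multitool side [(0.91, [90, 308, 16, 50]), (0.89, [150, 222, 29, 34]), (0.62, [55, 275, 24, 40])]
swivel_jar top [(0.72, [412, 176, 22, 20])]
swivel_jar side [(0.42, [339, 116, 12, 20])]
ring_jar top [(0.63, [195, 204, 15, 16])]
ring_jar side [(0.67, [216, 204, 15, 26])]
line_spool top [(0.83, [372, 143, 19, 20]), (0.34, [141, 184, 26, 22])]
line_spool side [(0.51, [299, 127, 13, 10])]
leader_tin top [(0.94, [181, 146, 20, 21])]
leader_tin side [(0.8, [166, 188, 22, 18])]
torch top [(0.62, [279, 212, 34, 18])]
torch side [(0.49, [289, 170, 21, 26])]
1.1
```

Run:
```python
import cv2
a=cv2.imread('pics/top0.png');cv2.imwrite('pics/top0c.png',cv2.resize(a[110:240,110:460],(790,293),interpolation=cv2.INTER_CUBIC))
a=cv2.imread('pics/side0.png');cv2.imwrite('pics/side0c.png',cv2.resize(a[90:270,130:390],(790,547),interpolation=cv2.INTER_CUBIC))
```

```text
(no output)
```

View pics/top0c.png

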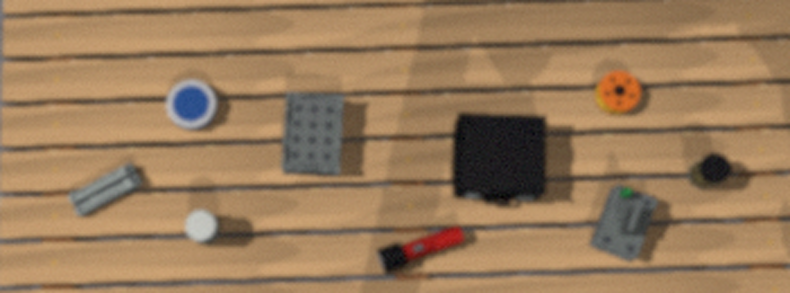

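View pics/side0c.png

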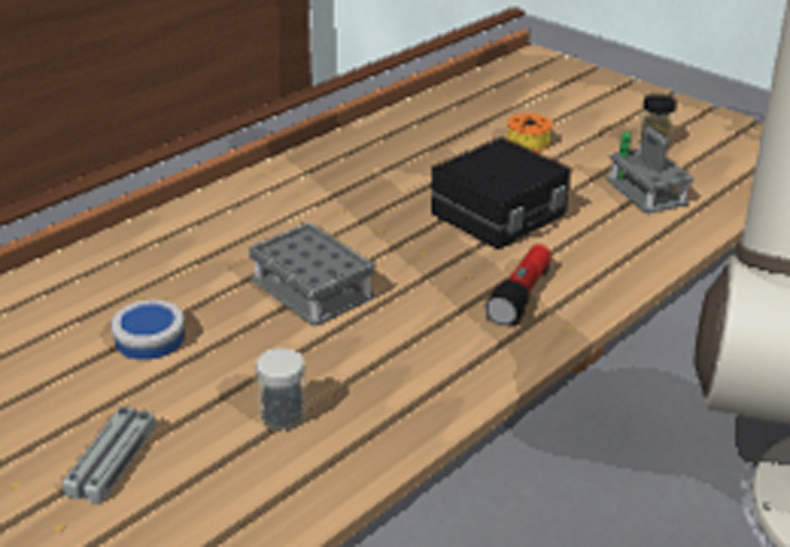

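Top-view candidates for the multitool: grey steel (157,193), orange (84,184) and red (83,229). The steel one on the slats fits, and the crop confirms it. For the jars, the black cap at (427,185) is the swivel jar and the white cap at (200,210) is the bystander.

Run:
```python
from h import *
import pickle
D=pickle.load(open('D0.pkl','rb'))
pick={'multitool':{'top':2,'side':1}}
ys={'reel_case':[-.1,.1],'rack_base':[-.1,.1],'lure_tier':np.arange(0,6.2,.4)-3.1,'multitool':np.arange(-1.5,1.5,.5),'torch':np.arange(-1.5,1.5,.5)}
res={}
C0={'reel_case':(331,180),'rack_base':(249,169),'lure_tier':(387,209),'multitool':(157,193)}
vis={n:cv2.imread(f'pics/{n}0.png') for n in('top','side')}
for l in M:
    m={}
    for n in('top','side'):
        if D[l,n]: m[n]=D[l,n][pick.get(l,{}).get(n,0)]['mask']
    n='top' if 'top' in m else 'side'
    xy=ray(cen(m[n]),n,30+M[l][0][:,2].max()/2)[:2]
    out=[np.round(fit(l,mm,30,ys.get(l,[0]),xy),3) for mm in([m]+[{k:m[k]} for k in m] if len(m)>1 else [m])]
    print(l,*[list(map(float,o)) for o in out]); res[l]=out[0]
pickle.dump(res,open('res0.pkl','wb'))
tiles=[]
for n,(a,b,c,d) in {'top':(110,240,110,460),'side':(90,270,130,390)}.items():
    f=790/(d-b) if 0 else 790/(d-c)
    im=cv2.resize(vis[n][a:b,c:d],None,fx=f,fy=f,interpolation=cv2.INTER_CUBIC)
    for l,r in res.items():
        cs,sn=np.cos(r[2]),np.sin(r[2])
        for p in M[l]:
            q=np.c_[cs*p[:,0]-sn*p[:,1]+r[0],sn*p[:,0]+cs*p[:,1]+r[1],p[:,2]+30]
            u=((proj(q,n)-[c,a]+.5)*f).astype(np.int32)
            for zz in set(p[:,2]): cv2.polylines(im,[cv2.convexHull(u[p[:,2]==zz])],True,(0,0,255) if zz==p[:,2].max() else (255,0,255),1)
    cv2.imwrite(f'pics/{n}_ov0.png',im)
```

```text
reel_case [509.305, -122.46, -0.063, 0.065] [508.523, -121.592, -0.065, 0.053] [512.744, -127.846, -0.03, 0.045]
rack_base [552.661, 133.136, -0.154, 0.09]
lure_tier [415.386, -291.612, -0.462, 0.14] [415.364, -291.506, 2.712, 0.062] [418.748, -296.999, -0.678, 0.166]
multitool [483.955, 427.0, 2.076, 0.09] [484.892, 427.782, -1.06, 0.083] [482.862, 426.425, -1.095, 0.066]
swivel_jar [483.409, -414.797, 0.05, 0.21] [482.915, -414.878, 0.11, 0.067] [502.372, -447.88, 0.482, 0.305]
ring_jar [423.653, 287.765, 0.034, 0.113] [423.766, 289.136, 0.287, 0.126] [424.25, 286.522, 0.097, 0.085]
line_spool [603.593, -300.599, 0.026, 0.173] [602.824, -299.195, 0.061, 0.147] [605.749, -303.342, 0.019, 0.196]
leader_tin [602.65, 305.348, 0.125, 0.102] [602.685, 305.627, 0.023, 0.068] [603.713, 302.397, 0.258, 0.13]
torch [390.378, -9.294, 0.393, 0.323] [389.292, -10.227, 0.336, 0.286] [389.629, -8.281, 0.402, 0.352]
```

View pics/top_ov0.png

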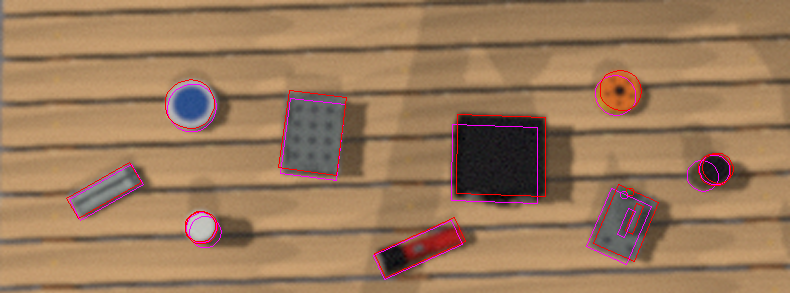

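View pics/side_ov0.png

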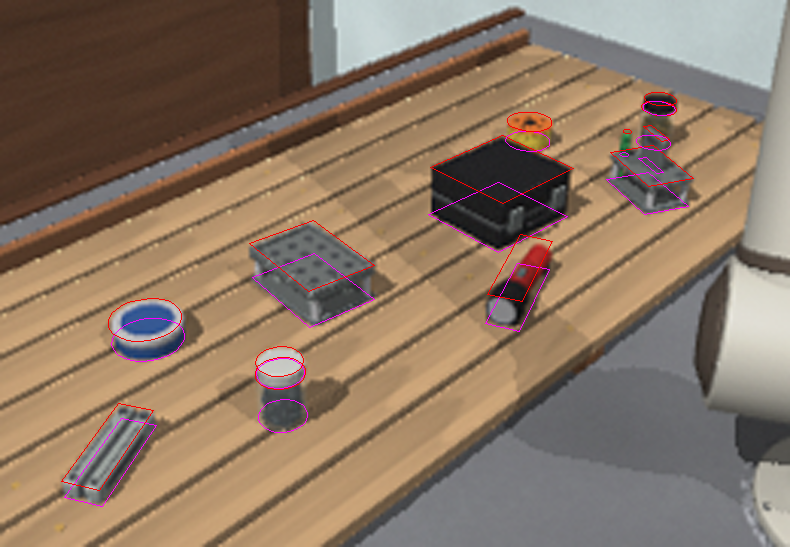

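Run:
```python
from h import *
import pickle
res=pickle.load(open('res0.pkl','rb'))
V={n:cv2.imread(f'pics/{n}0.png') for n in('top','side')}
M['reel_case']=[box(110,120,0,63), box(14,60,25,45)+[-55,0,0]]
def gm(n,l,kind):
    hsv=cv2.cvtColor(V[n],cv2.COLOR_BGR2HSV).astype(int);v=V[n].astype(int)
    s=sil([np.vstack(M[l])],res[l][0],res[l][1],30,res[l][2],n)>0
    roi=cv2.dilate(s.astype(np.uint8),np.ones((9,9)))>0
    if kind=='grey': m=(v[...,2]-v[...,0]<25)
    if kind=='black': m=hsv[...,2]<55
    return m&roi
for l,k in(('rack_base','grey'),('reel_case','black'),('lure_tier','grey'),('multitool','grey')):
    ms={n:gm(n,l,k) for n in V}
    for mm in (ms,{'top':ms['top']},{'side':ms['side']}):
        print(l,list(mm),np.round(fit(l,mm,30,[res[l][2],0 if l in('rack_base','reel_case') else res[l][2]+.1],res[l][:2]),3))
    for n in V: 
        y,x=np.nonzero(ms[n]);print(n,x.min(),x.max(),y.min(),y.max(),len(x))
    for n in V:
        w=V[n].copy();w[ms[n]]=(0,0,255);
        y,x=np.nonzero(ms[n]);c=np.vstack([V[n][y.min()-8:y.max()+9,x.min()-8:x.max()+9],w[y.min()-8:y.max()+9,x.min()-8:x.max()+9]])
        cv2.imwrite(f'pics/m_{l}_{n}.png',cv2.resize(c,(300,290*2),interpolation=0))
a=[cv2.imread(f'pics/m_{l}_{n}.png') for l in('rack_base','reel_case') for n in V]
cv2.imwrite('pics/mm.png',cv2.resize(np.hstack(a),(800,500)))
```

```text
rack_base ['top', 'side'] [ 5.53722e+02  1.32388e+02 -8.80000e-02  7.20000e-02]
rack_base ['top'] [ 5.55806e+02  1.32133e+02 -8.40000e-02  6.00000e-02]
rack_base ['side'] [ 5.51666e+02  1.33968e+02 -1.08000e-01  6.50000e-02]
top 234 265 151 192 942
side 212 253 163 196 911
reel_case ['top', 'side'] [ 5.11751e+02 -1.24474e+02 -3.40000e-02  1.53000e-01]
reel_case ['top'] [ 5.11273e+02 -1.24827e+02 -6.30000e-02  1.27000e-01]
reel_case ['side'] [ 5.11838e+02 -1.24442e+02 -4.00000e-03  1.76000e-01]
top 311 351 161 199 1408
side 272 316 136 171 1039
lure_tier ['top', 'side'] [ 4.16363e+02 -2.93875e+02 -4.57000e-01  1.46000e-01]
lure_tier ['top'] [ 4.17784e+02 -2.94820e+02 -4.50000e-01  1.47000e-01]
lure_tier ['side'] [ 4.16208e+02 -2.93422e+02 -4.90000e-01  1.39000e-01]
top 368 404 188 230 677
side 330 357 127 159 518
multitool ['top', 'side'] [4.84876e+02 4.24912e+02 2.03200e+00 1.11000e-01]
multitool ['top'] [4.85273e+02 4.24664e+02 2.00000e+00 9.50000e-02]
multitool ['side'] [4.84058e+02 4.25538e+02 2.07300e+00 1.13000e-01]
top 141 172 183 205 362
side 150 181 224 255 490
```

View pics/mm.png

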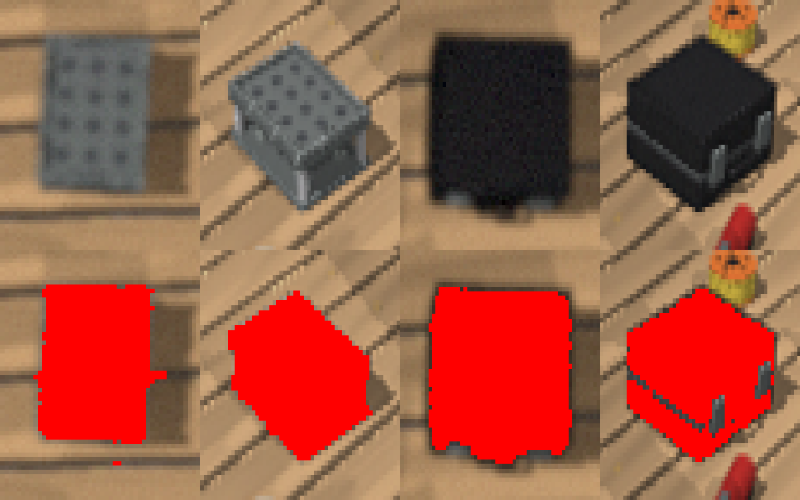

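```bash
cat > pl.py <<'E'
from h import *
import sys
# usage: pl.py x y z jaw_deg(world direction of jaws, mod 180)
x,y,z,j=map(float,sys.argv[1:5])
s=arm.read_state();Rc=R.from_quat(s['ee_rot']);A=Rc.as_matrix()
best=None
for k in(0,180):
    a=np.radians(j+k);zz=np.array([np.cos(a),np.sin(a),0]);yy=np.array([0,0,-1.]);xx=np.cross(yy,zz)
    T=R.from_matrix(np.c_[xx,yy,zz]);rv=np.degrees((Rc.inv()*T).as_rotvec())
    if best is None or np.linalg.norm(rv)<np.linalg.norm(best):best=rv
sh=A.T@(np.array([x,y,z])-s['position'])/10
print('clock',round(s['clock'],2),'pos',s['position'].round(1),'q6',s['joints'][5].round(2),'w',s['gripper_width'].round(1),'F',s['contact_force'].round(1))
print('shift cm',sh.round(2),'rot deg',best.round(1), 'rows',max(np.linalg.norm(sh)/4.17,np.linalg.norm(best)/7.16).round(1))
E
python3 pl.py 483 -414.5 160 87
```

```text
Traceback (most recent call last):
  File "pl.py", line 12, in <module>
    print('clock',round(s['clock'],2),'pos',s['position'].round(1),'q6',s['joints'][5].round(2),'w',s['gripper_width'].round(1),'F',s['contact_force'].round(1))
                                                                                                    ^^^^^^^^^^^^^^^^^^^^^^^^
AttributeError: 'float' object has no attribute 'round'
```

```bash
sed -i "s/s\['gripper_width'\].round(1)/round(s['gripper_width'],1)/" pl.py
python3 pl.py 483 -414.5 160 87;python3 pl.py 483 -414.5 160 -3
```

```text
clock 1.1 pos [ 144.8 -608.   250.3] q6 -0.26 w 85.7 F [-0.1  0.9 -0.3]
shift cm [37.38  9.03 10.99] rot deg [ 0.  16.4  0. ] rows 9.6
clock 1.1 pos [ 144.8 -608.   250.3] q6 -0.26 w 85.7 F [-0.1  0.9 -0.3]
shift cm [37.38  9.03 10.99] rot deg [  0.  -73.6  -0. ] rows 10.3
```

```bash
python3 -m inch '[[1,37.4,9,11,0,16.4,0],[1,37.4,9,11,0,16.4,0],[1,37.4,9,11,0,16.4,0],[1,37.4,9,11,0,16.4,0],[1,37.4,9,11,0,16.4,0],[1,37.4,9,11,0,16.4,0],[1,37.4,9,11,0,16.4,0],[1,37.4,9,11,0,16.4,0],[1,37.4,9,11,0,16.4,0],[1,37.4,9,11,0,16.4,0],[1,37.4,9,11,0,16.4,0],[1,37.4,9,11,0,16.4,0],[1,37.4,9,11,0,16.4,0],[1,37.4,9,11,0,16.4,0]]'; python3 pl.py 483 -414.5 63 87
```

```text
clock: 2.27
position: [482.3, -415.0, 160.8]
ee_rot: [0.707, -0.019, 0.019, -0.707]
contact_force: [-0.8, -0.0, 0.5]
gripper_width: 85.6
clock 2.27 pos [ 482.3 -415.   160.8] q6 -1.17 w 85.6 F [-0.8 -0.   0.5]
shift cm [0.06 9.78 0.06] rot deg [ 0.  -0.1  0. ] rows 2.3
```

```bash
python3 -m inch '[[1,0,4,0,0,0,0],[1,0,7,0,0,0,0],[1,0,9.6,0,0,0,0],[1,0,9.6,0,0,0,0],[1,0,9.6,0,0,0,0]]'
python3 - <<'E'
from h import *
t=arm.get_image('top')[:,:,::-1];s=arm.get_image('side')[:,:,::-1]
cv2.imwrite('pics/a1.png',np.hstack([cv2.resize(t[130:240,350:470],(400,367)),cv2.resize(s[80:180,290:400],(400,367))]))
E
```

```text
clock: 2.68
position: [481.8, -415.1, 63.9]
ee_rot: [-0.707, 0.02, -0.018, 0.707]
contact_force: [0.3, -1.8, 0.3]
gripper_width: 85.3
```

View pics/a1.png

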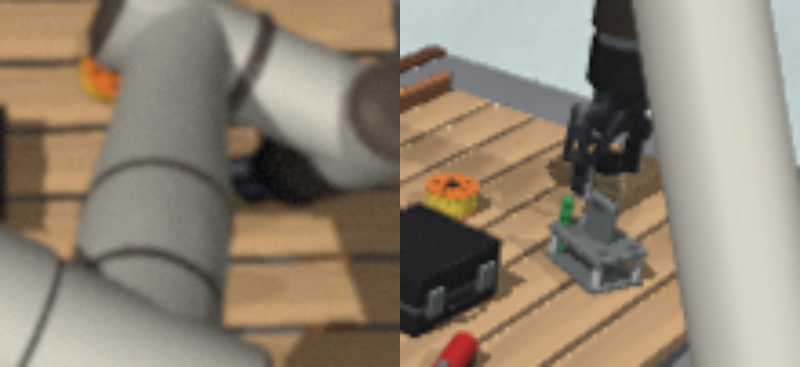

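The side view (crop about 600,150) shows the jar between the open fingers. Closing and lifting.

```bash
python3 -m inch '[[0.3,0,0,0,0,0,0],[0.3,0,0,0,0,0,0],[0.3,0,0,0,0,0,0],[0.3,0,0,0,0,0,0],[0.3,0,0,0,0,0,0],[0.3,0,0,0,0,0,0],[0.3,0,0,0,0,0,0],[0.3,0,0,0,0,0,0],[0.3,0,0,0,0,0,0],[0.3,0,-3,0,0,0,0],[0.3,0,-6,0,0,0,0],[0.3,0,-10,0,0,0,0],[0.3,0,-12,0,0,0,0],[0.3,0,-12,0,0,0,0]]'; python3 pl.py 614 -129 183 87
```

```text
clock: 3.95
position: [485.5, -415.9, 190.5]
ee_rot: [0.709, -0.015, 0.022, -0.705]
contact_force: [0.7, -0.2, -0.4]
gripper_width: 42.4
clock 3.95 pos [ 485.5 -415.9  190.5] q6 -1.17 w 42.4 F [ 0.7 -0.2 -0.4]
shift cm [11.35  0.69 29.32] rot deg [0.3 0.  0.6] rows 7.5
```

```bash
python3 -m inch '[[0.3,11.3,0.5,29.3,0,0,0],[0.3,11.3,0.5,29.3,0,0,0],[0.3,11.3,0.5,29.3,0,0,0],[0.3,11.3,0.5,29.3,0,0,0],[0.3,11.3,0.5,29.3,0,0,0],[0.3,11.3,0.5,29.3,0,0,0],[0.3,11.3,0.5,29.3,0,0,0],[0.3,11.3,0.5,29.3,0,0,0],[0.3,11.3,0.5,29.3,0,0,0],[0.3,11.3,0.5,29.3,0,0,0],[0.3,11.3,0.5,29.3,0,0,0],[0.3,11.3,0.5,29.3,0,0,0]]'; python3 pl.py 614 -129 66 87
python3 - <<'E'
from h import *
t=arm.get_image('top')[:,:,::-1];s=arm.get_image('side')[:,:,::-1]
cv2.imwrite('pics/a2.png',np.hstack([cv2.resize(t[130:240,290:410],(400,367)),cv2.resize(s[60:180,230:350],(400,367))]))
E
```

```text
clock: 4.95
position: [610.5, -128.6, 178.7]
ee_rot: [-0.707, 0.02, -0.019, 0.707]
contact_force: [0.1, -0.6, -0.4]
gripper_width: 42.6
clock 4.95 pos [ 610.5 -128.6  178.7] q6 -1.68 w 42.6 F [ 0.1 -0.6 -0.4]
shift cm [ 0.36 11.27 -0.02] rot deg [-0.  -0.1 -0.1] rows 2.7
```

View pics/a2.png

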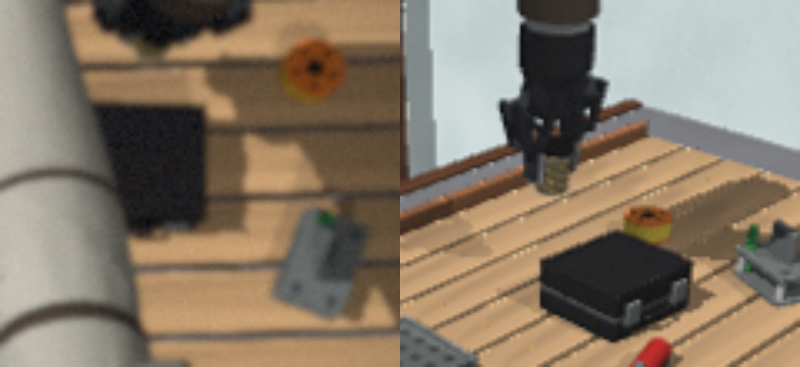

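```bash
python3 -m inch '[[0.3,0.3,4,0,0,0,0],[0.3,0.3,8,0,0,0,0],[0.3,0.3,10.5,0,0,0,0],[0.3,0.3,10.9,0,0,0,0],[0.3,0.3,11.2,0,0,0,0],[0.3,0.3,11.2,0,0,0,0],[0.3,0.3,11.2,0,0,0,0]]'; python3 pl.py 614 -129 64 87
```

```text
clock: 5.63
position: [615.4, -128.2, 69.1]
ee_rot: [0.707, -0.018, 0.02, -0.707]
contact_force: [0.0, -0.9, -1.0]
gripper_width: 42.4
clock 5.63 pos [ 615.4 -128.2   69.1] q6 -1.68 w 42.4 F [ 0.  -0.9 -1. ]
shift cm [-0.14  0.51 -0.08] rot deg [ 0.  -0.   0.2] rows 0.1
```

```bash
python3 -m inch '[[0.3,0,0.2,0,0,0,0],[0.3,0,0.3,0,0,0,0],[0.3,0,0.4,0,0,0,0],[0.3,0,0.4,0,0,0,0]]'; python3 pl.py 614 -129 64 87
```

```text
clock: 5.97
position: [615.2, -127.8, 65.9]
ee_rot: [0.707, -0.017, 0.019, -0.707]
contact_force: [-1.5, 0.8, 6.8]
gripper_width: 42.1
clock 5.97 pos [ 615.2 -127.8   65.9] q6 -1.68 w 42.1 F [-1.5  0.8  6.8]
shift cm [-0.12  0.18 -0.12] rot deg [0.  0.  0.2] rows 0.1
```

Contact with the slats (6.8 N up). Releasing and retreating.

```bash
python3 -m inch '[[0.7,0,0,0,0,0,0],[0.9,0,0,0,0,0,0],[1,0,0,0,0,0,0],[1,0,0,0,0,0,0],[1,0,0,0,0,0,0],[1,0,0,0,0,0,0],[1,0,-3,0,0,0,0],[1,0,-7,0,0,0,0],[1,0,-11,0,0,0,0],[1,0,-15,0,0,0,0],[1,0,-15,0,0,0,0]]'; python3 pl.py 604 -300 130 87
```

```text
clock: 6.88
position: [618.9, -128.6, 223.5]
ee_rot: [0.708, -0.012, 0.024, -0.706]
contact_force: [1.2, -0.7, 0.8]
gripper_width: 85.0
clock 6.88 pos [ 618.9 -128.6  223.5] q6 -1.68 w 85.0 F [ 1.2 -0.7  0.8]
shift cm [ -0.78   9.37 -17.17] rot deg [0.1 0.1 1. ] rows 4.7
```

```bash
python3 -m inch '[[1,-0.7,6,-17.2,0,0,0],[1,-0.7,6,-17.2,0,0,0],[1,-0.7,6,-17.2,0,0,0],[1,-0.7,6,-17.2,0,0,0],[1,-0.7,6,-17.2,0,0,0],[1,-0.7,6,-17.2,0,0,0],[1,-0.7,6,-17.2,0,0,0],[1,-0.7,6,-17.2,0,0,0],[1,-0.7,6,-17.2,0,0,0]]'
python3 - <<'E'
from h import *
t=arm.get_image('top')[:,:,::-1];s=arm.get_image('side')[:,:,::-1]
cv2.imwrite('pics/a3.png',np.hstack([cv2.resize(t[100:210,310:430],(400,367)),cv2.resize(s[60:180,250:370],(400,367))]))
for l in ('swivel_jar','line_spool','reel_case'):
    m={n:(lambda d:d[0]['mask'] if d else None)(dets(l,n)) for n in('top','side')}
    m={k:v for k,v in m.items() if v is not None}
    for mm in [m]+[{k:m[k]} for k in m]:
      n=list(mm)[0]
      if mm: print(l,list(mm),np.round(fit(l,mm,30,[0],ray(cen(mm[n]),n,60)[:2]),2))
E
python3 pl.py 604 -300.5 55 87
```

```text
clock: 7.63
position: [599.1, -298.0, 154.1]
ee_rot: [0.707, -0.017, 0.018, -0.707]
contact_force: [-0.1, -1.0, 0.5]
gripper_width: 85.6
swivel_jar ['top', 'side'] [ 6.1398e+02 -1.2806e+02  2.0000e-01  2.5000e-01]
swivel_jar ['top'] [ 6.143e+02 -1.276e+02  1.800e-01  1.100e-01]
swivel_jar ['side'] [ 6.1553e+02 -1.3227e+02  2.1000e-01  3.8000e-01]
line_spool ['top', 'side'] [ 6.0208e+02 -3.0072e+02 -2.0000e-02  2.1000e-01]
line_spool ['top'] [ 6.0035e+02 -3.0147e+02  1.0000e-01  2.5000e-01]
line_spool ['side'] [ 6.0222e+02 -3.0081e+02  2.0000e-02  1.8000e-01]
reel_case ['top', 'side'] [ 5.1226e+02 -1.2200e+02  3.0000e-02  3.3000e-01]
reel_case ['top'] [ 5.1719e+02 -7.1550e+01 -1.9000e-01  5.0000e-01]
reel_case ['side'] [ 5.1296e+02 -1.2881e+02  1.1000e-01  1.2000e-01]
clock 8.03 pos [ 598.5 -298.8  153.5] q6 -1.4 w 85.4 F [-0.4  0.8  0.1]
shift cm [ 0.55  9.85 -0.14] rot deg [0. 0. 0.] rows 2.4
```

View pics/a3.png

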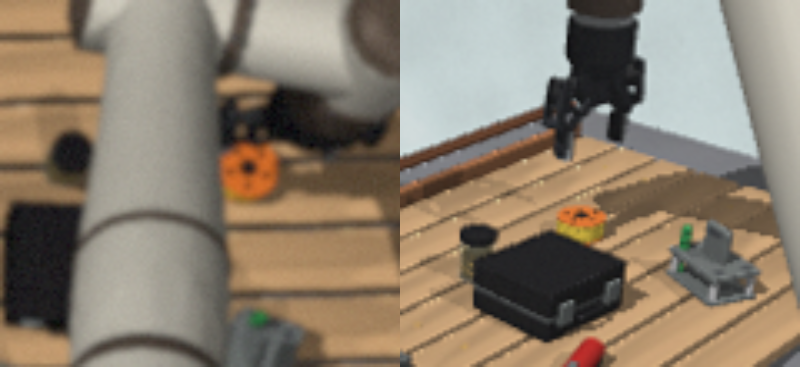

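The jar (left of the case's back) stands upright at about (614,-128). The spool is untouched, so I'm descending on it now.

```bash
python3 -m inch '[[1,0.5,4,-0.1,0,0,0],[1,0.5,7.5,-0.1,0,0,0],[1,0.5,9.5,-0.1,0,0,0],[1,0.5,9.8,-0.1,0,0,0],[1,0.5,9.8,-0.1,0,0,0],[1,0.5,9.8,-0.1,0,0,0],[0.4,0.5,9.8,-0.1,0,0,0],[0.4,0.5,9.8,-0.1,0,0,0],[0.4,0.5,9.8,-0.1,0,0,0],[0.4,0.5,9.8,-0.1,0,0,0],[0.4,0.5,9.8,-0.1,0,0,0],[0.4,0.5,9.8,-0.1,0,0,0],[0.4,0.5,9.8,-0.1,0,0,0]]'; python3 pl.py 511 -124 180 87
```

```text
clock: 9.12
position: [604.6, -300.8, 58.2]
ee_rot: [0.707, -0.017, 0.02, -0.706]
contact_force: [-1.2, 0.4, 5.2]
gripper_width: 54.4
clock 9.12 pos [ 604.6 -300.8   58.2] q6 -1.4 w 54.4 F [-1.2  0.4  5.2]
shift cm [-10.21 -12.24  17.16] rot deg [0.1 0.  0.2] rows 5.6
```

```bash
python3 -m inch '[[0.4,0,-3,0,0,0,0],[0.4,0,-7,0,0,0,0],[0.4,0,-11,0,0,0,0],[0.4,0,-12,0,0,0,0],[0.4,0,-12,0,0,0,0],[0.4,0,-12,0,0,0,0]]'
python3 - <<'E'
from h import *
t=arm.get_image('top')[:,:,::-1];s=arm.get_image('side')[:,:,::-1]
cv2.imwrite('pics/a4.png',np.hstack([cv2.resize(t[100:210,310:430],(400,367)),cv2.resize(s[60:130,270:340],(400,400))[:367]]))
E
python3 pl.py 511 -124 180 87
```

```text
clock: 9.62
position: [603.3, -300.3, 176.6]
ee_rot: [-0.707, 0.018, -0.02, 0.707]
contact_force: [-0.2, 0.2, -2.1]
gripper_width: 54.4
clock 9.72 pos [ 602.2 -300.   173.8] q6 -1.4 w 54.4 F [ 0.3  0.2 -1.9]
shift cm [-10.04  -0.57  17.09] rot deg [-0.1 -0.  -0.2] rows 4.8
```

View pics/a4.png

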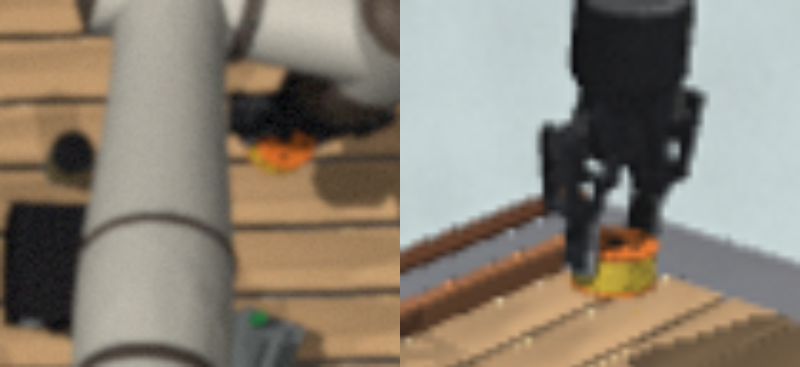

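Run:
```python
from h import *
out={}
V={n:arm.get_image(n) for n in('top','side')}
from itertools import product
s=arm.read_state();print(s['position'])
for n in V:
    v=V[n].astype(int); m=(v[...,0]-v[...,2]>90)&(v[...,0]>150)
    c=proj([s['position']-[0,0,15]],n)[0];yy,xx=np.mgrid[:384,:512]
    m&=(abs(xx-c[0])<25)&(abs(yy-c[1])<25);y,x=np.nonzero(m);print(n,c,x.min(),x.max(),y.min(),y.max(),len(x))
    for dx,dz in product((-20,-10,0,10,20),(-22,-28)):
        q=cyl(58,0,28)+s['position']+[dx,0,dz];u=proj(q,n);print(dx,dz,u.min(0).round(1),u.max(0).round(1))
    big=cv2.resize(V[n][int(c[1])-25:int(c[1])+25,int(c[0])-25:int(c[0])+25][:,:,::-1],(400,400),interpolation=cv2.INTER_CUBIC)
    for dx,col in((0,(0,0,255)),(-15,(255,0,0))):
        q=cyl(58,0,28)+s['position']+[dx,0,-27];u=(proj(q,n)-[int(c[0])-25,int(c[1])-25]+.5)*8
        for k in(slice(0,36),slice(36,72)):cv2.polylines(big,[u[k].astype(np.int32)],True,col,1)
    out[n]=big
cv2.imwrite('pics/a5.png',np.hstack([out['top'],out['side']]))
```

```text
[ 602.37090809 -300.13049026  173.27614788]
top [393.13240085 141.8001264 ] 384 402 144 153 130
-20 -22 [383.3 137. ] [405.6 158.4]
-20 -28 [382.7 137.5] [405.  158.9]
-10 -22 [383.  133.7] [405.3 155.1]
-10 -28 [382.5 134.2] [404.7 155.6]
0 -22 [382.8 130.4] [405.  151.9]
0 -28 [382.2 130.9] [404.4 152.3]
10 -22 [382.5 127.1] [404.7 148.6]
10 -28 [382.  127.7] [404.1 149.1]
20 -22 [382.3 123.8] [404.5 145.3]
20 -28 [381.8 124.4] [403.9 145.8]
side [306.23170448 105.623524  ] 288 314 102 114 82
-20 -22 [302.6  98.9] [318.8 111.8]
-20 -28 [302.5 100.4] [318.6 113.4]
-10 -22 [300.5  98.2] [316.6 111.1]
-10 -28 [300.4  99.7] [316.5 112.6]
0 -22 [298.4  97.5] [314.5 110.3]
0 -28 [298.3  99.1] [314.3 111.8]
10 -22 [296.4  96.9] [312.3 109.6]
10 -28 [296.3  98.4] [312.2 111.1]
20 -22 [294.4  96.2] [310.2 108.9]
20 -28 [294.2  97.7] [310.  110.4]
```

View pics/a5.png

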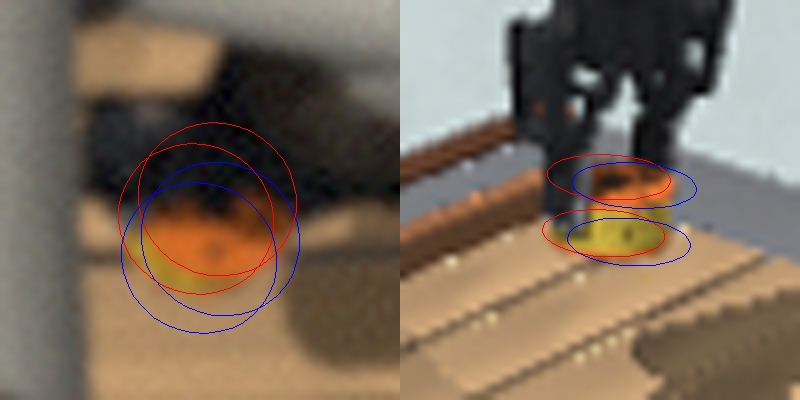

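```bash
python3 pl.py 515 -124.5 175 87;  python3 -m inch '[[0.4,-8.7,-0.2,17.7,0,0,0],[0.4,-8.7,-0.2,17.7,0,0,0],[0.4,-8.7,-0.2,17.7,0,0,0],[0.4,-8.7,-0.2,17.7,0,0,0],[0.4,-8.7,-0.2,17.7,0,0,0],[0.4,-8.7,-0.2,17.7,0,0,0],[0.4,-8.7,-0.2,17.7,0,0,0],[0.4,-8.7,-0.2,17.7,0,0,0],[0.4,-8.7,-0.2,17.7,0,0,0]]';python3 pl.py 515 -124.5 123 87
```

```text
clock 9.82 pos [ 602.4 -300.1  173.3] q6 -1.4 w 54.5 F [-0.5 -0.3 -1. ]
shift cm [-9.65 -0.12 17.08] rot deg [-0.1 -0.  -0.2] rows 4.7
clock: 10.57
position: [526.0, -119.9, 176.8]
ee_rot: [0.707, -0.019, 0.019, -0.707]
contact_force: [0.5, 0.2, -0.4]
gripper_width: 54.5
clock 10.57 pos [ 526.  -119.9  176.8] q6 -1.7 w 54.5 F [ 0.5  0.2 -0.4]
shift cm [-1.08  5.38 -0.52] rot deg [ 0.  -0.1 -0. ] rows 1.3
```

```bash
python3 -m inch '[[0.4,-1.1,2,-0.5,0,0,0],[0.4,-1.1,4,-0.5,0,0,0],[0.4,-1.1,5,-0.5,0,0,0],[0.4,-1.1,5,-0.5,0,0,0],[0.4,-1.1,5,-0.5,0,0,0],[0.4,-1.1,5,-0.5,0,0,0]]';python3 pl.py 515 -124.5 118 87
python3 - <<'E'
from h import *
t=arm.get_image('top')[:,:,::-1];s=arm.get_image('side')[:,:,::-1]
cv2.imwrite('pics/a6.png',np.hstack([cv2.resize(t[120:220,290:390],(400,400)),cv2.resize(s[90:180,250:340],(400,400))]))
E
```

```text
clock: 11.07
position: [515.6, -124.0, 128.0]
ee_rot: [0.707, -0.018, 0.019, -0.707]
contact_force: [0.0, -0.1, 0.2]
gripper_width: 54.4
clock 11.07 pos [ 515.6 -124.   128. ] q6 -1.69 w 54.4 F [ 0.  -0.1  0.2]
shift cm [-0.06  1.   -0.05] rot deg [ 0.  -0.   0.1] rows 0.2
```

View pics/a6.png

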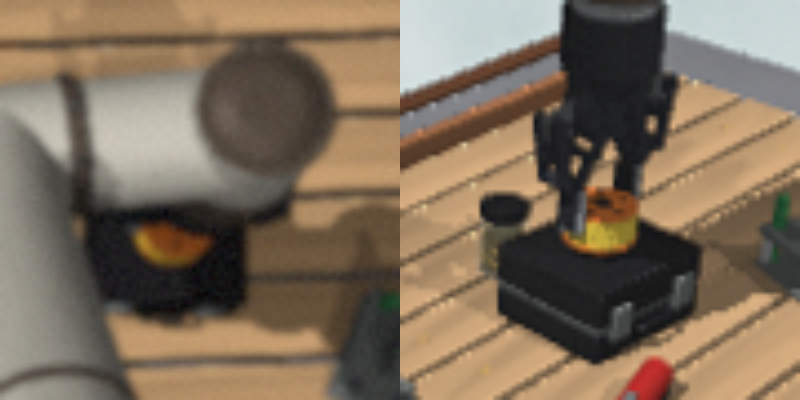

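```bash
python3 -m inch '[[0.4,0,0.4,0,0,0,0],[0.4,0,0.7,0,0,0,0],[0.4,0,0.9,0,0,0,0],[0.4,0,0.9,0,0,0,0]]';python3 pl.py 515 -124.5 118 87
```

```text
clock: 11.5
position: [514.4, -123.5, 118.3]
ee_rot: [0.707, -0.018, 0.018, -0.707]
contact_force: [-0.4, 0.9, -0.9]
gripper_width: 54.6
clock 11.5 pos [ 514.4 -123.5  118.3] q6 -1.69 w 54.6 F [-0.4  0.9 -0.9]
shift cm [ 0.06  0.03 -0.1 ] rot deg [ 0.  0. -0.] rows 0.0
```

```bash
python3 -m inch '[[0.4,0,0.1,0,0,0,0],[0.4,0,0.2,0,0,0,0],[0.4,0,0.2,0,0,0,0]]'
```

```text
clock: 11.75
position: [514.4, -123.5, 118.1]
ee_rot: [0.707, -0.018, 0.018, -0.707]
contact_force: [-4.3, 2.0, 11.1]
gripper_width: 54.2
```

Contact. Opening and rising straight up.

```bash
python3 -m inch '[[0.7,0,0,0,0,0,0],[0.9,0,0,0,0,0,0],[1,0,0,0,0,0,0],[1,0,0,0,0,0,0],[1,0,0,0,0,0,0],[1,0,-3,0,0,0,0],[1,0,-7,0,0,0,0],[1,0,-11,0,0,0,0],[1,0,-11,0,0,0,0],[1,0,-11,0,0,0,0]]'
python3 - <<'E'
from h import *
print(np.degrees(-.457)+90)
E
python3 pl.py 416 -293 180 63.5
```

```text
clock: 12.58
position: [515.8, -123.5, 229.0]
ee_rot: [-0.707, 0.016, -0.021, 0.707]
contact_force: [0.3, -0.8, -0.1]
gripper_width: 85.5
63.81582876252138
clock 12.58 pos [ 515.8 -123.5  229. ] q6 -1.69 w 85.5 F [ 0.3 -0.8 -0.1]
shift cm [ -9.11   4.83 -17.45] rot deg [-0.1 23.5  0.4] rows 4.9
```

```bash
python3 -m inch '[[1,-9.1,3,-17.4,0,23.5,0],[1,-9.1,3,-17.4,0,23.5,0],[1,-9.1,4.8,-17.4,0,23.5,0],[1,-9.1,4.8,-17.4,0,23.5,0],[1,-9.1,4.8,-17.4,0,23.5,0],[1,-9.1,4.8,-17.4,0,23.5,0],[1,-9.1,4.8,-17.4,0,23.5,0],[1,-9.1,4.8,-17.4,0,23.5,0],[1,-9.1,4.8,-17.4,0,23.5,0],[1,-9.1,4.8,-17.4,0,23.5,0]]'
python3 - <<'E'
from h import *
import pickle
res=pickle.load(open('res0.pkl','rb'))
V={n:arm.get_image(n) for n in('top','side')}
for n in V: cv2.imwrite(f'pics/b_{n}.png',V[n][:,:,::-1])
t=V['top'][:,:,::-1];s=V['side'][:,:,::-1]
cv2.imwrite('pics/a7.png',np.hstack([cv2.resize(t[130:230,300:420],(480,400)),cv2.resize(s[90:170,310:370],(300,400))]))
v=V['side'].astype(int);v2=V['top'].astype(int)
# spool colour fit on lid
for n in V:
    m=(V[n][...,0].astype(int)-V[n][...,2]>90)&(V[n][...,0]>120)
    c=proj([[511,-124,104]],n)[0];yy,xx=np.mgrid[:384,:512];m&=(abs(xx-c[0])<18)&(abs(yy-c[1])<18)
    print('spool',n,np.round(fit('line_spool',{n:m},90,[0],(511,-124)),2),m.sum())
for l in('reel_case','lure_tier','swivel_jar'):
    for n in V:
        d=dets(l,n)
        if d: print(l,n,np.round(fit(l,{n:d[0]['mask']},30,[-.46] if l=='lure_tier' else [-.05],ray(cen(d[0]['mask']),n,60)[:2]),2))
E
python3 pl.py 416 -293 95 63.5
```

```text
clock: 13.42
position: [415.2, -291.8, 178.4]
ee_rot: [-0.688, 0.161, -0.162, 0.688]
contact_force: [0.4, 0.4, 0.8]
gripper_width: 85.3
spool top [ 5.1281e+02 -1.2162e+02  4.0000e-02  3.6000e-01] 215
spool side [ 5.1193e+02 -1.2458e+02  2.0000e-02  1.5000e-01] 203
reel_case side [ 5.1156e+02 -1.2594e+02 -2.0000e-02  2.1000e-01]
lure_tier top [ 409.52 -294.64   -0.59    0.42]
lure_tier side [ 4.1454e+02 -2.9330e+02 -4.5000e-01  9.0000e-02]
swivel_jar top [ 6.1364e+02 -1.2665e+02  8.0000e-02  1.0000e-01]
swivel_jar side [ 6.2514e+02 -1.4314e+02  1.2000e-01  4.3000e-01]
clock 13.82 pos [ 414.6 -292.4  178.4] q6 -1.74 w 85.2 F [ 0.   0.5 -0.2]
shift cm [0.15 8.34 0.  ] rot deg [-0.  0.  0.] rows 2.0
```

View pics/a7.png

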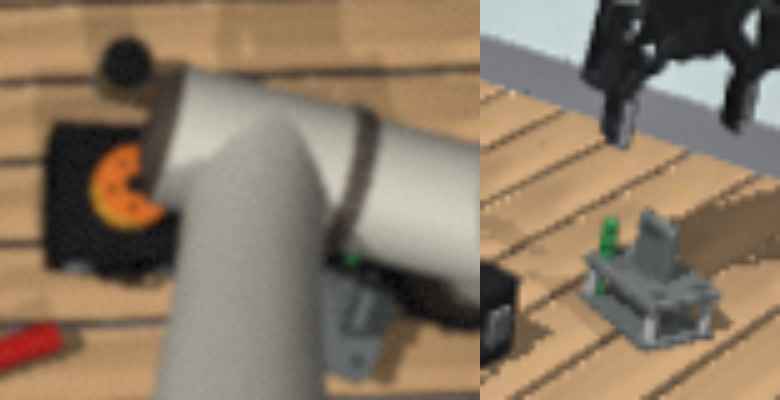

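```bash
python3 -m inch '[[1,0.1,3,0,0,0,0],[1,0.1,6,0,0,0,0],[1,0.1,8,0,0,0,0],[1,0.1,8.3,0,0,0,0],[1,0.1,8.3,0,0,0,0],[0.05,0.1,8.3,0,0,0,0],[0.05,0.1,8.3,0,0,0,0],[0.05,0.1,8.3,0,0,0,0],[0.05,0.1,8.3,0,0,0,0],[0.05,0.1,8.3,0,0,0,0],[0.05,0.1,8.3,0,0,0,0],[0.05,0.1,8.3,0,0,0,0],[0.05,0.1,8.3,0,0,0,0],[0.05,0.1,8.3,0,0,0,0],[0.05,0.1,8.3,0,0,0,0],[0.05,0.1,8.3,0,0,0,0]]'
python3 - <<'E'
from h import *
s=arm.get_image('side')[:,:,::-1]
cv2.imwrite('pics/a8.png',cv2.resize(s[90:170,310:370],(450,600),interpolation=cv2.INTER_CUBIC))
E
```

```text
clock: 15.15
position: [415.5, -293.0, 95.7]
ee_rot: [0.688, -0.162, 0.162, -0.688]
contact_force: [-0.4, 2.0, 5.6]
gripper_width: 9.2
```

View pics/a8.png

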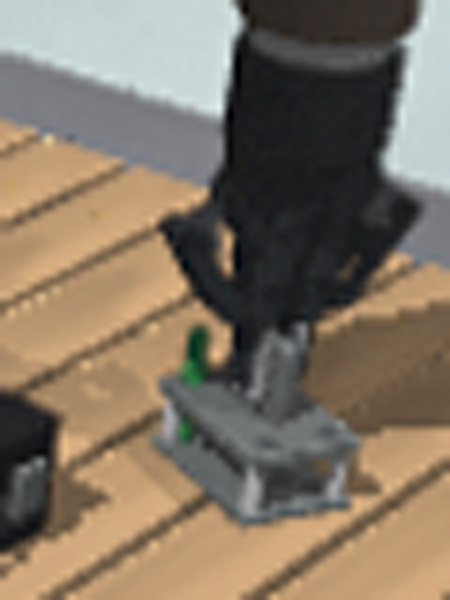

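```bash
python3 -m inch '[[0.05,0,-2,0,0,0,0],[0.05,0,-5,0,0,0,0],[0.05,0,-8,0,0,0,0],[0.05,0,-11,0,0,0,0],[0.05,0,-12,0,0,0,0],[0.05,0,-12,0,0,0,0],[0.05,0,-12,0,0,0,0],[0.05,0,-12,0,0,0,0]]'
python3 - <<'E'
from h import *
s=arm.read_state()
V={n:arm.get_image(n) for n in('top','side')}
print(s['position'],s['gripper_width'])
for n in V:
    d=dets('lure_tier',n)
    for z in(s['position'][2]-66,):
        if d:
            r=fit('lure_tier',{n:d[0]['mask']},z,[-.46],s['position'][:2]);print(n,d[0]['conf'],z,np.round(r,2))
            im=V[n][:,:,::-1].copy();cs,sn=np.cos(r[2]),np.sin(r[2])
c=proj([s['position']-[0,0,40]],'side')[0].astype(int)
f=7;im=cv2.resize(V['side'][c[1]-40:c[1]+40,c[0]-40:c[0]+40,::-1],None,fx=f,fy=f,interpolation=cv2.INTER_CUBIC)
yaw=-.462
for p in M['lure_tier']:
  q=np.c_[np.cos(yaw)*p[:,0]-np.sin(yaw)*p[:,1],np.sin(yaw)*p[:,0]+np.cos(yaw)*p[:,1],p[:,2]]+s['position']-[0,0,65.5]
  u=((proj(q,'side')-c+40.5)*f).astype(np.int32)
  for zz in set(p[:,2]): cv2.polylines(im,[cv2.convexHull(u[p[:,2]==zz])],True,(0,0,255),1)
cv2.imwrite('pics/a9.png',im)
E
```

```text
clock: 15.87
position: [414.1, -292.4, 213.0]
ee_rot: [-0.688, 0.164, -0.161, 0.689]
contact_force: [-0.5, 0.2, -1.7]
gripper_width: 8.9
[ 414.094098   -292.37373399  212.97249253] 8.939975163871033
top 0.62 146.9724925303352 [ 411.37 -290.33   -0.44    0.51]
side 0.62 146.9724925303352 [ 4.1698e+02 -2.9629e+02 -6.6000e-01  2.5000e-01]
```

View pics/a9.png

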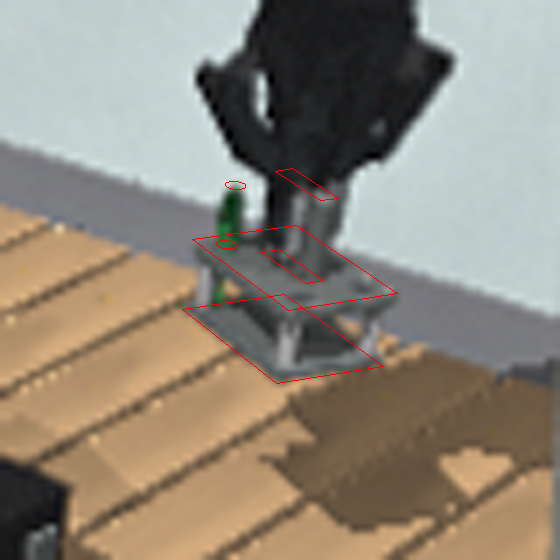

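```bash
python3 pl.py 553.5 132.5 190 84.8
```

```text
clock 16.07 pos [ 414.8 -292.8  213.8] q6 -1.74 w 9.3 F [ 0.4  0.9 -1. ]
shift cm [-6.56  2.38 44.25] rot deg [ -0.  -21.3  -0.2] rows 10.7
```

```bash
python3 -m inch '[[0.05,-2,0,13,0,-6,0],[0.05,-3,0,17,0,-8,0],[0.05,-4,0,21,0,-10,0],[0.05,-4.5,0,25,0,-12,0],[0.05,-5,0,29,0,-15,0],[0.05,-5.5,0,33,0,-18,0],[0.05,-6,1,37,0,-20,0],[0.05,-6.6,2,41,0,-21.3,0],[0.05,-6.6,2.4,44.2,0,-21.3,0],[0.05,-6.6,2.4,44.2,0,-21.3,0],[0.05,-6.6,2.4,44.2,0,-21.3,0],[0.05,-6.6,2.4,44.2,0,-21.3,0],[0.05,-6.6,2.4,44.2,0,-21.3,0],[0.05,-6.6,2.4,44.2,0,-21.3,0],[0.05,-6.6,2.4,44.2,0,-21.3,0],[0.05,-6.6,2.4,44.2,0,-21.3,0]]';python3 pl.py 553.5 132.5 140 84.8
```

```text
clock: 17.4
position: [553.2, 130.9, 191.5]
ee_rot: [0.706, -0.033, 0.033, -0.706]
contact_force: [0.9, -1.1, -1.6]
gripper_width: 9.3
clock 17.4 pos [553.2 130.9 191.5] q6 -2.18 w 9.3 F [ 0.9 -1.1 -1.6]
shift cm [0.01 5.15 0.17] rot deg [ 0.  -0.1 -0. ] rows 1.2
```

Now look at the tier above the rack before lowering.

```bash
python3 -m inch '[[0.05,0,2,0.1,0,0,0],[0.05,0,3.8,0.1,0,0,0],[0.05,0,3.8,0.1,0,0,0],[0.05,0,3.8,0.1,0,0,0],[0.05,0,3.8,0.1,0,0,0]]'
cat > ov.py <<'E'
from h import *
import sys
# overlays: rack at est pose and tier at given offset from tcp
dz=float(sys.argv[1]);out=sys.argv[2];rk=list(map(float,sys.argv[3:6]))
s=arm.read_state();V={n:arm.get_image(n) for n in('top','side')}
print(s['position'].round(1),s['clock'])
ims=[]
for n in V:
    c=proj([[553,132,70]],n)[0].astype(int);f=400/70
    im=cv2.resize(V[n][c[1]-40:c[1]+30,c[0]-35:c[0]+35,::-1],(400,400),interpolation=cv2.INTER_CUBIC)
    def dr(p,x,y,z,yaw,col):
        q=np.c_[np.cos(yaw)*p[:,0]-np.sin(yaw)*p[:,1]+x,np.sin(yaw)*p[:,0]+np.cos(yaw)*p[:,1]+y,p[:,2]+z]
        u=((proj(q,n)-c+[35.5,40.5])*f).astype(np.int32)
        for zz in set(p[:,2]): cv2.polylines(im,[cv2.convexHull(u[p[:,2]==zz])],True,col,1)
    dr(M['rack_base'][0],rk[0],rk[1],30,rk[2],(255,0,255))
    if dz>0:
        for p in M['lure_tier']: dr(p,s['position'][0],s['position'][1],s['position'][2]-dz,np.radians(84.8-90),(0,0,255))
    ims.append(im)
cv2.imwrite(out,np.hstack(ims))
E
python3 ov.py 65.5 pics/c1.png 553.5 132.5 -.09
```

```text
clock: 17.82
position: [554.3, 132.6, 154.5]
ee_rot: [-0.706, 0.032, -0.033, 0.707]
contact_force: [0.5, 1.1, -0.7]
gripper_width: 9.1
[554.3 132.6 154.5] 17.8167
```

View pics/c1.png

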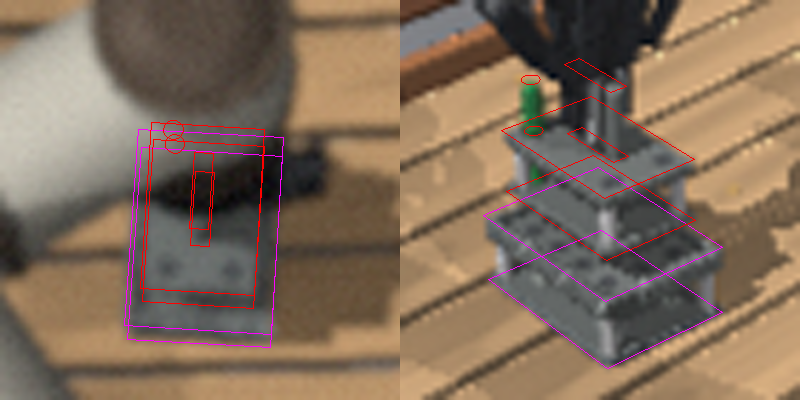

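Run:
```python
from h import *
s=arm.read_state();V=arm.get_image('side');n='side'
c=proj([[553,132,90]],n)[0].astype(int);f=400/50
ims=[]
for pit,col in((0,(0,0,255)),(4,(0,0,255))):
    im=cv2.resize(V[c[1]-30:c[1]+20,c[0]-25:c[0]+25,::-1],(400,400),interpolation=cv2.INTER_CUBIC)
    Rm=R.from_euler('z',-5.2,degrees=True)*R.from_euler('y',pit,degrees=True)
    for p in M['lure_tier'][:2]:
        q=Rm.apply(p-[0,0,65.5])+s['position']
        u=((proj(q,n)-c+[25.5,30.5])*f).astype(np.int32)
        for zz in set(p[:,2]): cv2.polylines(im,[cv2.convexHull(u[p[:,2]==zz])],True,col,1)
    ims.append(im)
cv2.imwrite('pics/c2.png',np.hstack(ims))
```

```text
(no output)
```

View pics/c2.png

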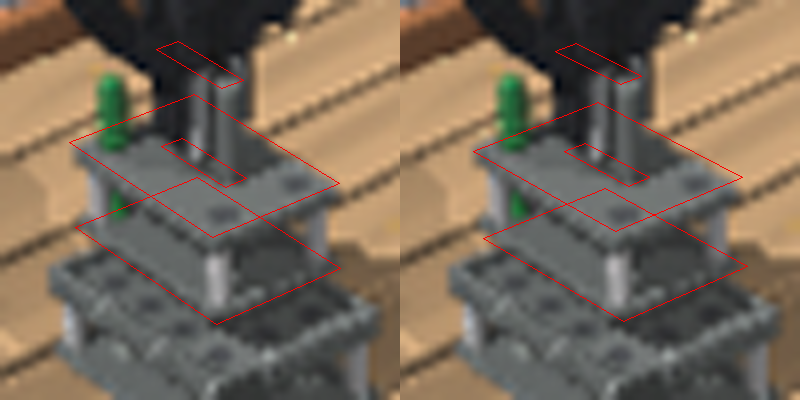

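```bash
python3 -m inch '[[0.05,0,0.5,0,0,0,0],[0.05,0,1,0,0,0,0],[0.05,0,1.4,0,0,0,0],[0.05,0,1.7,0,0,0,0],[0.05,0,1.9,0,0,0,0],[0.05,0,1.9,0,0,0,0],[0.05,0,1.9,0,0,0,0]]'; python3 ov.py 65.5 pics/c3.png 553.5 132.5 -.09
```

```text
clock: 18.55
position: [553.7, 133.1, 134.2]
ee_rot: [0.706, -0.032, 0.032, -0.706]
contact_force: [-0.5, -0.2, -1.6]
gripper_width: 9.2
[553.7 133.1 134.2] 18.55
```

View pics/c3.png

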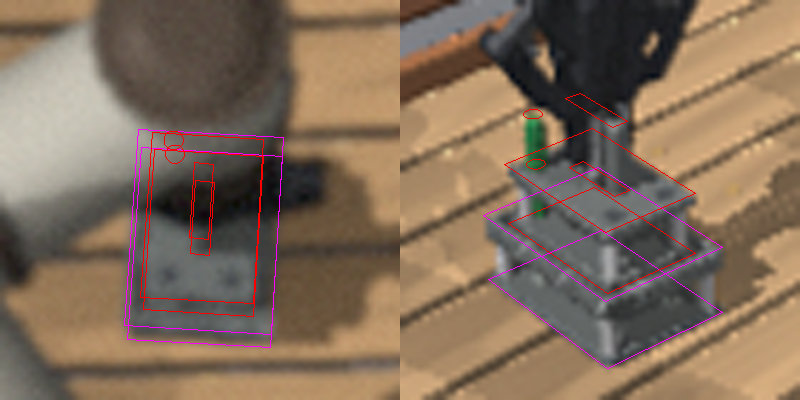

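```bash
python3 -m inch '[[0.05,0,0.1,0,0,0,0],[0.05,0,0.2,0,0,0,0],[0.05,0,0.3,0,0,0,0],[0.05,0,0.3,0,0,0,0]]'; python3 -m inch '[[0.05,0,0.1,0,0,0,0],[0.05,0,0.2,0,0,0,0],[0.05,0,0.2,0,0,0,0]]'
```

```text
clock: 18.98
position: [553.8, 133.1, 133.7]
ee_rot: [-0.706, 0.031, -0.032, 0.706]
contact_force: [-4.3, -0.0, 10.5]
gripper_width: 9.2
clock: 19.23
position: [553.8, 133.1, 133.7]
ee_rot: [0.706, -0.031, 0.032, -0.706]
contact_force: [-10.0, 0.5, 20.5]
gripper_width: 9.2
```

```bash
python3 -m inch '[[0.3,0,-0.3,0,0,0,0],[0.6,0,-0.3,0,0,0,0],[1,0,-0.3,0,0,0,0],[1,0,-0.3,0,0,0,0],[1,0,-0.3,0,0,0,0],[1,0,-0.3,0,0,0,0],[1,0,-0.3,0,0,0,0],[1,0,-3,0,0,0,0],[1,0,-6,0,0,0,0],[1,0,-10,0,0,0,0],[1,0,-12,0,0,0,0],[1,0,-12,0,0,0,0]]'; python3 pl.py 483 300 240 30
```

```text
clock: 20.23
position: [556.3, 133.9, 255.3]
ee_rot: [-0.705, 0.028, -0.036, 0.708]
contact_force: [0.0, 0.2, 0.4]
gripper_width: 85.4
clock 20.23 pos [556.3 133.9 255.3] q6 -2.18 w 85.4 F [0.  0.2 0.4]
shift cm [-8.81  1.52 15.88] rot deg [-0.5 54.8  0.4] rows 7.7
```

```bash
sed -i 's/for k in(0,180)/for k in((0,180) if len(sys.argv)<6 else (float(sys.argv[5]),))/' pl.py; python3 pl.py 484.5 426 170 27.5 180
```

```text
clock 20.23 pos [556.3 133.9 255.3] q6 -2.18 w 85.4 F [0.  0.2 0.4]
shift cm [-9.86  8.57 28.41] rot deg [   0.5 -122.7    0.7] rows 17.1
```

```bash
python3 -m inch '[[1,-9.9,5,28.4,0,-122.7,0],[1,-9.9,5,28.4,0,-122.7,0],[1,-9.9,5,28.4,0,-122.7,0],[1,-9.9,5,28.4,0,-122.7,0],[1,-9.9,5,28.4,0,-122.7,0],[1,-9.9,5,28.4,0,-122.7,0],[1,-9.9,5,28.4,0,-122.7,0],[1,-9.9,5,28.4,0,-122.7,0],[1,-9.9,5,28.4,0,-122.7,0],[1,-9.9,5,28.4,0,-122.7,0],[1,-9.9,8.5,28.4,0,-122.7,0],[1,-9.9,8.5,28.4,0,-122.7,0],[1,-9.9,8.5,28.4,0,-122.7,0],[1,-9.9,8.5,28.4,0,-122.7,0],[1,-9.9,8.5,28.4,0,-122.7,0],[1,-9.9,8.5,28.4,0,-122.7,0],[1,-9.9,8.5,28.4,0,-122.7,0],[1,-9.9,8.5,28.4,0,-122.7,0],[1,-9.9,8.5,28.4,0,-122.7,0],[1,-9.9,8.5,28.4,0,-122.7,0]]'; python3 ov.py 0 pics/c4.png 553.5 132.5 -.09
python3 - <<'E'
from h import *
s=arm.get_image('side')[:,:,::-1];t=arm.get_image('top')[:,:,::-1]
cv2.imwrite('pics/c5.png',np.hstack([cv2.resize(t[150:230,110:210],(500,400)),cv2.resize(s[190:270,130:190],(300,400))]))
E
python3 pl.py 484.5 426 51 27.5
```

```text
clock: 21.9
position: [480.6, 424.6, 163.8]
ee_rot: [-0.368, -0.604, 0.604, 0.368]
contact_force: [0.2, 0.6, 0.1]
gripper_width: 85.5
[480.6 424.6 163.8] 21.9
clock 22.1 pos [480.8 424.8 164.2] q6 -0.5 w 85.5 F [ 0.7 -0.2  0.1]
shift cm [-0.06 11.32 -0.39] rot deg [-0.  -0.1 -0. ] rows 2.7
```

View pics/c4.png

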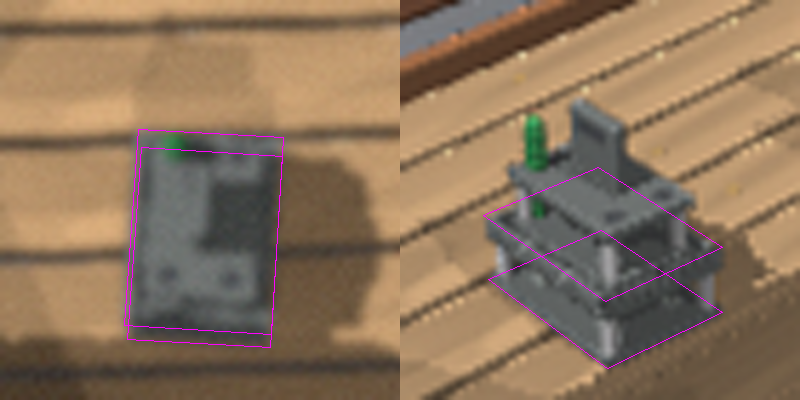

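View pics/c5.png

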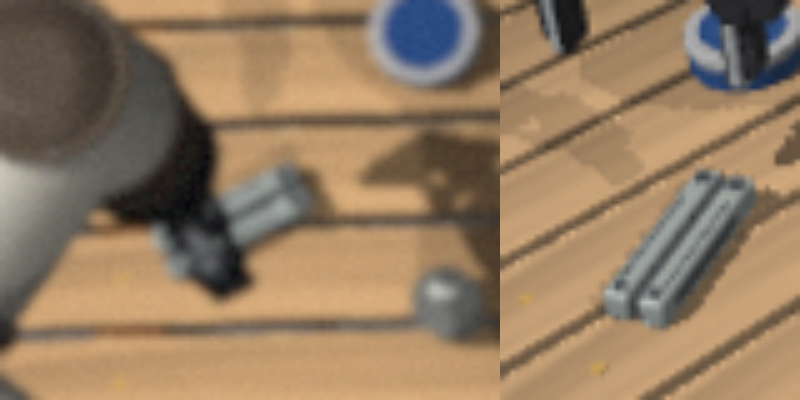

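The enlarged crop confirms the steel multitool (side crop about 680,250). The tier sits in the rack. Descending on the tool.

```bash
python3 -m inch '[[1,0,4,-0.4,0,0,0],[1,0,8,-0.4,0,0,0],[1,0,10.5,-0.4,0,0,0],[1,0,11,-0.4,0,0,0],[1,0,11.2,-0.4,0,0,0],[1,0,11.2,-0.4,0,0,0],[0.2,0,11.2,-0.4,0,0,0],[0.2,0,11.2,-0.4,0,0,0],[0.2,0,11.2,-0.4,0,0,0],[0.2,0,11.2,-0.4,0,0,0],[0.2,0,11.2,-0.4,0,0,0],[0.2,0,11.2,-0.4,0,0,0],[0.2,0,11.2,-0.4,0,0,0],[0.2,0,11.2,-0.4,0,0,0],[0.2,0,11.2,-0.4,0,0,0],[0.2,0,11.2,-0.4,0,0,0]]'
```

```text
clock: 23.43
position: [484.9, 427.4, 53.8]
ee_rot: [0.367, 0.605, -0.604, -0.366]
contact_force: [-0.6, -1.0, 6.4]
gripper_width: 32.9
```

```bash
python3 -m inch '[[0.2,0,-3,0,0,0,0],[0.2,0,-7,0,0,0,0],[0.2,0,-11,0,0,0,0],[0.2,0,-15,0,0,0,0],[0.2,0,-18,0,0,0,0],[0.2,0,-18,0,0,0,0],[0.2,0,-18,0,0,0,0]]'
python3 - <<'E'
from h import *
s=arm.get_image('side')[:,:,::-1];p=arm.read_state()['position'];c=proj([p],'side')[0].astype(int)
cv2.imwrite('pics/c6.png',cv2.resize(s[c[1]-40:c[1]+40,c[0]-40:c[0]+40],(500,500)))
E
python3 pl.py 518 14 210 87 180
```

```text
clock: 24.02
position: [484.3, 427.0, 233.9]
ee_rot: [0.367, 0.606, -0.603, -0.367]
contact_force: [0.3, -0.4, -3.3]
gripper_width: 32.3
clock 24.07 pos [483.6 426.2 231.4] q6 -0.49 w 32.4 F [-0.8 -0.6 -3.1]
shift cm [-38.16   2.15  15.95] rot deg [ -0.1 -59.5   0.1] rows 9.9
```

View pics/c6.png

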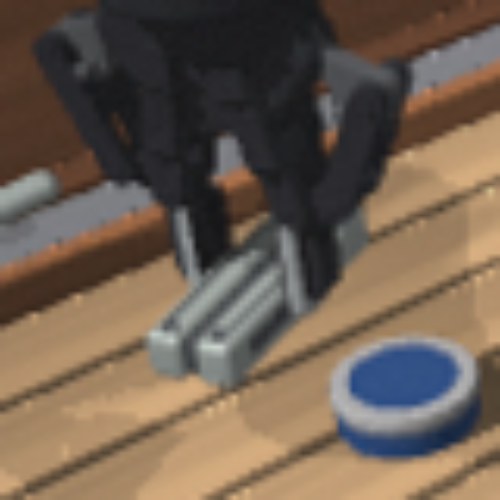

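```bash
python3 -m inch '[[0.2,-38.2,0,16,0,-59.5,0],[0.2,-38.2,0,16,0,-59.5,0],[0.2,-38.2,0,16,0,-59.5,0],[0.2,-38.2,0,16,0,-59.5,0],[0.2,-38.2,0,16,0,-59.5,0],[0.2,-38.2,0,16,0,-59.5,0],[0.2,-38.2,0,16,0,-59.5,0],[0.2,-38.2,0,16,0,-59.5,0],[0.2,-38.2,0,16,0,-59.5,0],[0.2,-38.2,0,16,0,-59.5,0],[0.2,-38.2,0,16,0,-59.5,0],[0.2,-38.2,0,16,0,-59.5,0],[0.2,-38.2,0,16,0,-59.5,0],[0.2,-38.2,0,16,0,-59.5,0],[0.2,-38.2,0,16,0,-59.5,0]]'; python3 pl.py 518 14 80 87
```

```text
clock: 25.32
position: [518.5, 15.1, 231.5]
ee_rot: [-0.017, -0.707, 0.707, 0.018]
contact_force: [-0.3, 0.9, -2.3]
gripper_width: 32.7
clock 25.32 pos [518.5  15.1 231.5] q6 1.18 w 32.7 F [-0.3  0.9 -2.3]
shift cm [ 0.02 15.15  0.11] rot deg [-0.   0.1  0.1] rows 3.6
```

```bash
python3 -m inch '[[0.2,0,4,0,0,0,0],[0.2,0,8,0,0,0,0],[0.2,0,12,0,0,0,0],[0.2,0,15.2,0,0,0,0],[0.2,0,16.5,0,0,0,0],[0.2,0,17.2,0,0,0,0],[0.2,0,17.4,0,0,0,0],[0.2,0,17.4,0,0,0,0],[0.2,0,17.4,0,0,0,0]]'; python3 pl.py 518 14 54 87
```

```text
clock: 26.07
position: [519.9, 14.7, 59.6]
ee_rot: [0.019, 0.707, -0.707, -0.017]
contact_force: [0.1, 0.4, -1.5]
gripper_width: 32.5
clock 26.07 pos [519.9  14.7  59.6] q6 1.18 w 32.5 F [ 0.1  0.4 -1.5]
shift cm [0.19 0.56 0.08] rot deg [ 0.   0.1 -0.2] rows 0.1
```

```bash
python3 -m inch '[[0.2,0,0.2,0,0,0,0],[0.2,0,0.4,0,0,0,0],[0.2,0,0.5,0,0,0,0],[0.2,0,0.5,0,0,0,0],[0.2,0,0.5,0,0,0,0]]'
```

```text
clock: 26.48
position: [519.1, 14.0, 53.8]
ee_rot: [0.019, 0.707, -0.707, -0.018]
contact_force: [-0.8, 0.8, 0.2]
gripper_width: 32.2
```

```bash
python3 -m inch '[[0.2,0,0.1,0,0,0,0],[0.2,0,0.1,0,0,0,0],[0.4,0,0,0,0,0,0],[0.7,0,0,0,0,0,0],[1,0,-0.2,0,0,0,0],[1,0,-0.2,0,0,0,0],[1,0,-0.2,0,0,0,0],[1,0,-0.2,0,0,0,0],[1,0,-3,0,0,0,0],[1,0,-7,0,0,0,0],[1,0,-11,0,0,0,0],[1,0,-15,0,0,0,0],[1,0,-18,0,0,0,0],[1,0,-18,0,0,0,0]]'; python3 pl.py 400 -350 330 60 180
```

```text
clock: 27.65
position: [522.4, 14.5, 240.8]
ee_rot: [0.023, 0.708, -0.706, -0.013]
contact_force: [0.4, -1.3, 0.9]
gripper_width: 85.1
clock 27.65 pos [522.4  14.5 240.8] q6 1.18 w 85.1 F [ 0.4 -1.3  0.9]
shift cm [10.23 -9.19 36.99] rot deg [ 0.4 27.1 -0.8] rows 9.5
```

```bash
python3 -m inch '[[1,10,-9,37,0,25,0],[1,10,-9,37,0,25,0],[1,10,-9,37,0,25,0],[1,10,-9,37,0,25,0],[1,10,-9,37,0,25,0],[1,10,-9,37,0,25,0],[1,10,-9,37,0,25,0],[1,10,-9,37,0,25,0],[1,20,-9,50,0,35,0],[1,30,-9,58,0,45,0],[1,36,-9,62,0,50,0],[1,36,-9,62,0,50,0],[1,36,-9,62,0,50,0],[1,36,-9,62,0,50,0],[1,36,-9,62,0,50,0],[1,36,-9,62,0,50,0],[1,36,-9,62,0,50,0]]'
cat > chk.py <<'E'
from h import *
import sys
V={n:arm.get_image(n) for n in('top','side')};tag=sys.argv[1]
print(arm.read_state()['position'].round(0),arm.read_state()['clock'])
for n in V: cv2.imwrite(f'pics/{tag}_{n}_raw.png',V[n][:,:,::-1])
t=V['top'][:,:,::-1];s=V['side'][:,:,::-1]
cv2.imwrite(f'pics/{tag}t.png',cv2.resize(t[115:235,200:400],(800,480),interpolation=cv2.INTER_CUBIC))
cv2.imwrite(f'pics/{tag}s.png',cv2.resize(s[100:220,190:350],(800,600),interpolation=cv2.INTER_CUBIC))
E
python3 chk.py d1
```

```text
clock: 29.07
position: [152.6, -561.0, 321.7]
ee_rot: [0.315, 0.633, -0.633, -0.316]
contact_force: [0.9, -0.0, -0.0]
gripper_width: 85.3
[ 150. -563.  321.] 29.1667
```

View pics/d1t.png

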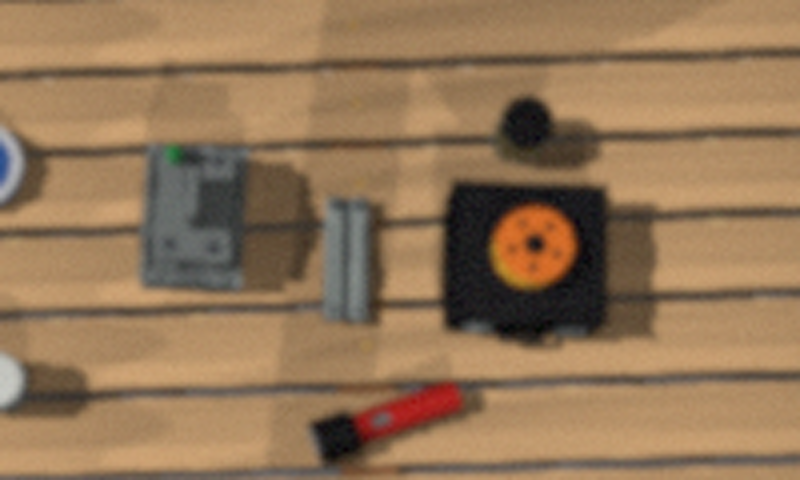

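View pics/d1s.png

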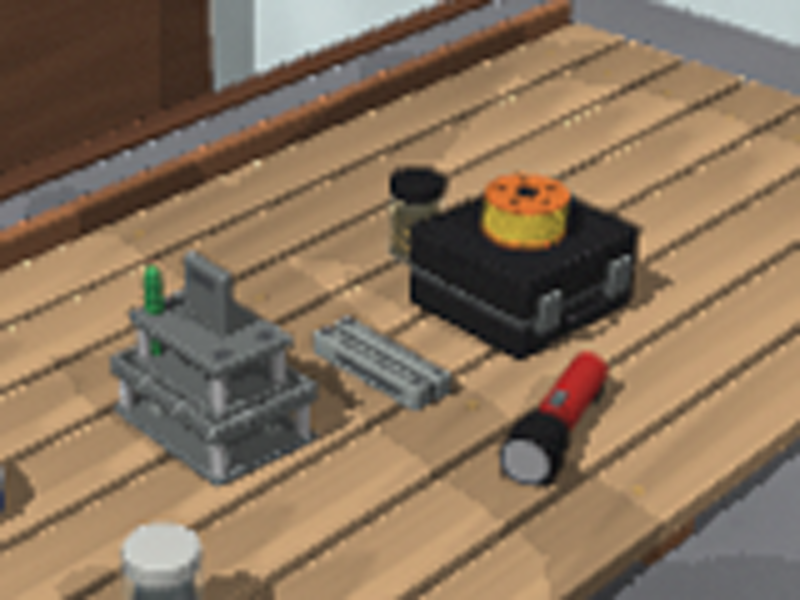

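```bash
cat > ms.py <<'E'
from h import *
import sys
tag=sys.argv[1]
V={n:cv2.imread(f'pics/{tag}_{n}_raw.png')[:,:,::-1].astype(int) for n in('top','side')}
V0={n:cv2.imread(f'pics/{n}0.png')[:,:,::-1].astype(int) for n in('top','side')}
yy,xx=np.mgrid[:384,:512]
def win(n,p,r): c=proj([p],n)[0]; return (abs(xx-c[0])<r)&(abs(yy-c[1])<r)
for n in V:
    # case: black mask, spool filled in by union
    for nm,W in(('before',V0),('after',V)):
        v=W[n];m=(v.max(-1)<55)&win(n,[511,-124,60],27)
        if nm=='after': o=(v[...,0]-v[...,2]>90)&(v[...,0]>120)&win(n,[511,-124,104],16); m2=m
        k=cv2.connectedComponentsWithStats(m.astype(np.uint8),connectivity=4);i=1+k[2][1:,4].argmax();m=k[1]==i
        y,x=np.nonzero(m);print(n,nm,'case extents',x.min(),x.max(),y.min(),y.max())
    print(n,'spool',np.round(fit('line_spool',{n:o},90,[0],(511,-124)),2))
    print(n,'spool',np.round(fit('line_spool',{n:o},90,[0],(505,-118)),2))
    v=V[n];g=(v[...,0]-v[...,2]<25)
    print(n,'tool',np.round(fit('multitool',{n:g&win(n,[518,14,40],24)&(v.max(-1)>75)},30,[-.05],(518,14)),3))
for l in('reel_case','multitool','swivel_jar','lure_tier','ring_jar','leader_tin','torch'):
    for n in V:
        d=dets(l,n)
        for e in d[:3]:
            xy=ray(cen(e['mask']),n,50)[:2]
            if l=='multitool' and abs(xy[1])>100: continue
            print(l,n,round(e['conf'],2),np.round(fit(l,{n:e['mask']},68 if l=='lure_tier' else 30,[-.09],xy),3))
E
python3 ms.py d1
python3 - <<'E'
from h import *
V={n:cv2.imread(f'pics/d1_{n}_raw.png') for n in('top','side')};ims=[]
for n in V:
    c=proj([[553,132,80]],n)[0].astype(int);f=10
    im=cv2.resize(V[n][c[1]-25:c[1]+25,c[0]-20:c[0]+20],(400,500),interpolation=cv2.INTER_CUBIC)
    def dr(p,x,y,z,yaw,col):
        q=np.c_[np.cos(yaw)*p[:,0]-np.sin(yaw)*p[:,1]+x,np.sin(yaw)*p[:,0]+np.cos(yaw)*p[:,1]+y,p[:,2]+z]
        u=((proj(q,n)-c+[20.5,25.5])*f).astype(np.int32)
        for zz in set(p[:,2]): cv2.polylines(im,[cv2.convexHull(u[p[:,2]==zz])],True,col,1)
    dr(M['rack_base'][0],553.5,132.5,30,-.09,(255,0,255))
    for p in M['lure_tier']: dr(p,553.5,132.5,68,-.09,(0,0,255))
    ims.append(im)
cv2.imwrite('pics/d2.png',np.hstack(ims))
E
```

```text
top before case extents 311 351 161 199
top after case extents 311 352 161 199
top spool [ 5.1366e+02 -1.2426e+02  1.2000e-01  9.0000e-02]
top spool [ 5.1351e+02 -1.2417e+02  8.0000e-02  9.0000e-02]
top tool [ 5.1983e+02  1.3561e+01 -4.2000e-02  1.4700e-01]
side before case extents 272 316 136 171
side after case extents 272 316 140 171
side spool [ 5.1321e+02 -1.2590e+02  9.0000e-02  1.6000e-01]
side spool [ 5.1318e+02 -1.2587e+02  1.6000e-01  1.6000e-01]
side tool [ 5.17779e+02  1.44790e+01 -9.60000e-02  4.41000e-01]
reel_case top 0.67 [ 5.08599e+02 -1.22432e+02 -6.70000e-02  2.44000e-01]
reel_case side 0.94 [ 5.11513e+02 -1.26876e+02 -1.70000e-02  2.11000e-01]
multitool top 0.78 [ 5.17353e+02  1.43170e+01 -4.10000e-02  1.23000e-01]
multitool side 0.84 [ 5.20895e+02  1.00230e+01 -1.51000e-01  1.64000e-01]
swivel_jar top 0.7 [ 6.14373e+02 -1.27289e+02  3.00000e-03  8.30000e-02]
swivel_jar side 0.57 [ 6.24531e+02 -1.38264e+02  2.79000e-01  3.95000e-01]
lure_tier top 0.74 [ 5.53554e+02  1.33431e+02 -7.00000e-02  5.00000e-02]
lure_tier side 0.95 [ 5.54473e+02  1.33369e+02 -1.78000e-01  1.24000e-01]
ring_jar top 0.66 [4.23960e+02 2.87818e+02 7.00000e-02 6.10000e-02]
ring_jar side 0.77 [4.26611e+02 2.85296e+02 1.00000e-01 1.27000e-01]
leader_tin top 0.78 [6.02514e+02 3.06345e+02 4.80000e-02 9.40000e-02]
leader_tin side 0.94 [ 6.02628e+02  3.03530e+02 -1.00000e-02  8.10000e-02]
leader_tin side 0.69 [4.41465e+02 2.73027e+02 9.00000e-03 3.64000e-01]
torch top 0.77 [ 3.8754e+02 -1.0436e+01  3.0700e-01  2.9600e-01]
torch top 0.48 [427.964 292.45   -0.812   0.667]
torch side 0.58 [ 3.86853e+02 -4.67600e+00  3.77000e-01  2.67000e-01]
```

View pics/d2.png

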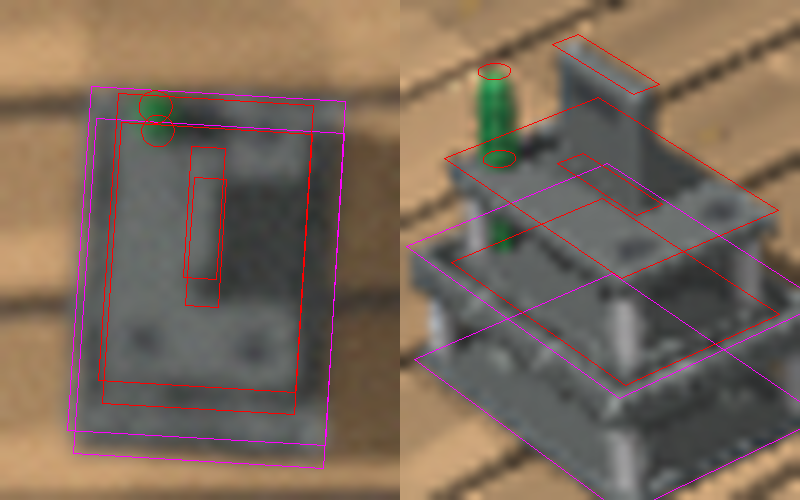

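```bash
python3 -m inch '[[1,0,0,0,0,0,0],[1,0,0,0,0,0,0],[1,0,0,0,0,0,0]]'; python3 -c "
from bench import arm
print(arm.job_done())"
```

```text
clock: 30.12
position: [154.4, -560.0, 322.2]
ee_rot: [0.316, 0.633, -0.633, -0.316]
contact_force: [-0.3, -0.5, -0.8]
gripper_width: 85.5
the job is handed in; nothing more can be done
None
```

I placed all four things and handed the job in at about 30 s. No verdict came back, so the numbers below are my own camera estimates from just before.

| Thing | Result from the last pictures | Limit |
|---|---|---|
| Lure tier | About 1–2 mm from the rack's centre, within about 0.02 rad of its yaw (top view), sitting level | 8 mm, 7° |
| Multitool | Flat at about (518, 14) mm, midway in the gap (roughly 61 and 64 mm clear), parallel to the case | 32 mm clear, 15° |
| Swivel jar | Upright, about 26 mm clear of the hinge wall, about 2 mm off its middle | 8–40 mm, 15 mm |
| Line spool | Flat on the lid, about 2–3 mm off centre | 12 mm |

- **Left alone:** The case shows no movement in the top view (edges within 1 pixel, about 3 mm). The ring jar and tin fits match the start to about 3 mm, and the torch to about 5 mm.
- **Checks that disagreed:** The side view gave the jar about 15 mm away from where the top view did, but the case partly hides it there, so I used the top view. The side view also gave the tier and tool yaw 0.05–0.1 rad further off, still inside the tool's limit. The tier's side-view yaw alone would be near its limit.
- **During the job:** One move with the spool used rows typed before I had read the computed distance. It stopped about 11 mm off, still in the air, and I corrected it before placing.

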